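Wooden spatula out of a child-locked drawer

TASK

The child-safety strap lets this drawer open only part way, and the long wooden spatula in it reaches back under the worktop. First take the child's ear defenders that stand over its handle and hang them astride the towel rail, one cup on each side of the bar; then draw the spatula out through the gap by its handle, tilting it, and finish still holding it in the gripper, level or tilted, with its whole length at least 6 cm above the unit's worktop and touching nothing else. Leave the bowl, beaker, baby spoon and jars where they are.

Things in the scene. Friction and masses are not known exactly. Their poses are not given: they have to be found in the camera images.
- unit: White drawer unit fixed on the counter; dark worktop 290 wide over y -400..0, underside z 66, top z 84. Origin on the counter below the middle of the worktop's front edge; x across, +y the way the drawer opens. Drawer open 150, cannot move: inside x +-105, y -192..150, floor z 12; side walls 8 thick, top z 56.
- front_top (a point): middle of the upper inner edge of the drawer's front panel: unit x 0, y 150, z 60. The panel is 18 thick (y 150..168), 262 wide, with a brass knob out to y 191. The gap to come out by lies between this panel and the worktop's edge (unit y 0..150).
- spatula: Wooden spatula, 290 long, 75 g, lying flat on the drawer floor about along the drawer, blade under the worktop. Origin at mid length on its underside; +y towards the handle's end, z up. Handle 16 wide, 14 high, y -55..145 (end 10 to 40 from the front panel); blade 54 wide, 7 thick, y -145..-70; a 32 wide, 10 high shoulder between.
- handle_end (a point): centre of the end face of the spatula's handle (145 from its origin)
- blade_end (a point): centre of the blade's far edge (-145 from the spatula's origin)
- ear_defenders: Child's grey ear defenders, about 140 g, upright on their two cups on the drawer floor in its open part, astride the spatula's handle. Origin: centre of underside; arch in the x-z plane, 156 wide, 134 high. Cups 52 deep (y), 62 high, inner faces x +-44. Band 20 wide, its underside z 109 at the middle; on top a black pad, 40 (x) by 22 (y), z 110..134, to pinch across y.
- crown (a point): middle of the top face of the ear defenders' pad, 134 above their underside
- rail: Towel rail fixed on the counter: a horizontal round steel bar, diameter 12, 260 long along its y between two posts, its axis 155 above the counter. Origin on the counter below its middle.
- rail_mid (a point): middle of the bar's axis; y along the bar, z up
- bowl: white bowl, 116 across, 50 high; bystander, origin at centre of underside
- beaker: child's clear spouted beaker, 72 across, 114 high; bystander, origin at centre of underside
- food_jar: small food jar, 56 across, 75 high; bystander, origin at centre of underside
- storage_jar: glass jar, 72 across, 100 high, standing on the rear part of the worktop; bystander, origin at centre of underside
- pastry_brush: pastry brush, 165 long, 24 wide, 10 high, lying in the drawer beside the spatula along the side wall at unit x about 86, partly under the worktop; may be nudged; origin at its underside
- baby_spoon: child's plastic spoon, 150 long, lying on the counter; bystander
There are look-alikes about, which are no part of the job. Leave any green look-alike of the ear_defenders alone.

How it is judged:
On the way, in this order (a step that is already met when the one before it is completed fails the run):
1. the ear defenders hang astride the rail, let go and at rest (z of crown in the frame of rail_mid between 0.012 and 0.05 m and x of crown in the frame of rail_mid between -0.03 and 0.03 m and y of crown in the frame of rail_mid between -0.11 and 0.11 m and angle between ear_defenders's own z axis and vertical below 0.5 rad and contact force between ear_defenders and rail above 0.3 N and contact force between ear_defenders and the arm below 0.05 N and contact force between ear_defenders and the fingers below 0.05 N and linear speed of ear_defenders below 0.05 m/s), for 0.3 s.
2. the spatula is tilted in the gap: handle end above the drawer front, blade still under the worktop (z of handle_end in the frame of unit above 0.064 m and y of blade_end in the frame of unit below -0.02 m and z of blade_end in the frame of unit below 0.066 m), for 0.05 s.
At the end, for the whole second after the job is handed in: Ear defenders hang still, untouched, astride the bar (crown within 30 mm of its line, 110 mm of its middle, under 0.5 rad off upright); spatula held still in the fingers, both ends over 135 mm above the counter, touching nothing else; bowl, beaker, spoon, jars within 30 mm of their starts (all of step 1 and height (world z) of each of handle_end, blade_end above 0.135 m and contact force between spatula and the fingers above 1 N and contact force between spatula and unit below 0.05 N and contact force between spatula and ear_defenders below 0.05 N and contact force between spatula and rail below 0.05 N and contact force between spatula and storage_jar below 0.05 N and contact force between spatula and pastry_brush below 0.05 N and linear speed of spatula below 0.05 m/s and distance of each of bowl, beaker, food_jar, storage_jar, baby_spoon from where it was at the start of the episode below 0.03 m); the arm keeps its last pose, push and grip.
It fails at once if a bystander (bowl, beaker, baby spoon or jar) is knocked away (distance of any of bowl, beaker, food_jar, storage_jar, baby_spoon from where it was at the start of the episode above 0.03 m).
It also fails if it takes over 62 s, if anything falls off the work surface, if the arm or the gripper's body presses on something with over 40 N, if the wrist force passes 120 N, or if a joint passes its speed limit or range.

ROBOT

A 6-joint arm with a two-finger parallel gripper is mounted at the origin on the work surface. World frame = base frame: x ahead of the robot, y to its left, z up, the work surface at z = 0. Lengths are in m, angles in rad, forces in N, time in s.
With the tool pointing down it reaches from about 0.275 to 0.725 m from the base axis. Payload 15.9 kg.
Tool frame: the origin (TCP) lies at the very end of the fingers, on their centre line; the grasp point (between the pads) lies 19 mm behind it (robot.grip_point_offset is the distance from the TCP to the grasp point, in m); x points along the fingers, y is the direction in which the jaws open and shut, and the axes are right-handed (so a half turn about x gives the same grasp; the last joint's range is limited). The gripper opens to 85 mm and grips with 20 to 120 N. Pads are 22 mm wide; open, the fingers measure 114 mm over their backs; the gripper's body (76 mm by 85 mm) begins 54 mm behind the grasp point. The pads swing forward as they close: fully open they stand 13 mm farther back than shut.
Start: joints at [1.144, 0.213, -0.034, 1.323, 0, 1.571], TCP at [0.207, 0.455, 0.209] pointing down, gripper open.
Joint ranges: [-2.98, 2.98], [-0.74, 1.72], [-1.14, 1.35], [-2.1, 2.04], [-1.57, 1.44], [-3.14, 3.14]. Speed limits (rad/s): [1.89, 1.89, 2.39, 2.57, 3.14, 3.14].

INTERFACE

Orientations are given as [roll, pitch, yaw] about the fixed x, y, z axes, in that order (R = Rz(yaw) Ry(pitch) Rx(roll)).
In Python, from station import robot gives the robot as it stands.
- The arm moves only by the tool servo_tool, never from a script. Its argument "series" is a list of rows, each an object of numbers: "jaw": the opening, from 0 (shut) to 1 (fully open); "tx", "ty", "tz": the shift along the tool's x, y, z in mm; "roll": the turn about the tool's x in degrees. A call has 1 to 8 rows; each row shifts and turns the commanded pose from where the row before left it, along the tool's axes as they then stand; what a row does not reach is not made up. A row lasts 1/8 s, in which the tool goes at most 62.5 mm and 10.7 degrees, less where a joint would pass 70% of its speed; a pose out of reach is approached as far as the arm can. A call with a gripper value outside its range is refused whole. The fingers move at their own pace and stop on an object; "force" is the grip in N (left out, the last holds). Time passes only in rows, so rows that do not move let the fingers close. It gives the time, the measured TCP pose, the force and the opening at its end, in the units of the state.
- robot.read_state(): the state, without advancing time (a new reading comes with each control period).
- robot.camera(name): name is "side" or "top" or "wrist"; returns the picture (420x560x3 uint8, red, green, blue); there is no depth.
- robot.camera_info(name): a dict with "intrinsics" (3x3 intrinsics, pixels), "dist_coeffs" ([k1, k2, p1, p2, k3] as OpenCV has them; the pictures are not rectified), "pose" (4x4, takes a point from camera to world coordinates); the wrist camera has in their place "tool_from_camera" (4x4, takes a point from camera to tool coordinates, whose origin is the TCP and whose axes are the tool frame's). Camera axes: x right, y down, z forward; pixel columns grow to the right and rows downward; lengths in m; the calibration is good to about 2 mm. A picture is of the moment at which its call begins: read the wrist's pose just before it. camera_info takes no time and is no camera call.
- robot.close_job(): hands the job in, once; it reports no verdict.
Trained networks look in the newest picture that a camera, given by its name, has taken for a name from the list of things; names that differ only in an ending like _2 or _b are one class to them, and where a whole thing is asked for, a point or a joint stands for the part that bears it (a point fixed in the world has none). Each returns a list of dicts, best first, with "conf" (0 to 1); they miss things now and then, are a little off and sometimes report something else, mostly with a low value. They report only what shows in the picture. A call takes as long as a camera call. They do not tell look-alikes from the thing itself.
- robot.outline_of(camera, query): "mask" (420x560 bool, what is visible of it) and "extent" ([centre column, centre row, width, height] in pixels, round what is visible of it).
The state is a dict: "time": time; "joint_positions": joint angles; "dq": joint speeds; "joint_efforts": joint torques, N m; "tool_pos": TCP position; "ee_rot": TCP orientation; "wrist_force": force on the tool from outside, world axes, zero at the start; "torque": the same for the moment, N m; "gripper_width": finger opening in m.
Only numpy, scipy, OpenCV 4.12 (cv2) and the standard library are available. Lean on these libraries where they do the work, as an engineer would, in place of code of your own. Each camera call takes 0.05 s, during which the arm holds its last target.

## Working session

There is one attempt and no reset: what is moved stays moved. The work goes in short steps, Python scripts to look and compute and a tool call to move; the robot and the scene stay as the last step left them, time stands still between calls to the robot, and variables do not carry over. Pictures are saved under pics/ and viewed, and the job is handed in when it is done.

Besides the shell and the picture viewer there is one more tool, called after "Emit:" by a JSON object that holds its "op" and its "data", one argument or row to a line. servo_tool: Moves the arm, as the interface text tells. Its arguments: {"type":"object","properties":{"series":{"type":"array","items":{"type":"object","properties":{"jaw":{"type":"number"},"tx":{"type":"number"},"ty":{"type":"number"},"tz":{"type":"number"},"roll":{"type":"number"}}}},"force":{"type":"number"}},"required":["series"]}

```bash
mkdir -p pics; ls
python3 - <<'E'
from station import robot
import cv2
s=robot.read_state(); print({k:(v if not hasattr(v,'round') else v) for k,v in s.items()})
for n in ['side','top','wrist']:
    im=robot.camera(n); cv2.imwrite(f'pics/{n}0.png',im[:,:,::-1]); print(n,robot.camera_info(n))
E
```

```text
pics
{'time': 0.0, 'joint_positions': array([ 1.14398311e+00,  2.13355126e-01, -3.50737243e-02,  1.32348162e+00,
        2.06410690e-05,  1.57082452e+00]), 'dq': array([-0.00017261,  0.00095195, -0.00030371,  0.00019854,  0.00060057,
        0.00033499]), 'joint_efforts': array([-2.53161721e-03, -6.86161995e+01,  4.87122488e+01,  1.72659609e-02,
       -1.29561004e-04, -3.14105478e-05]), 'tool_pos': array([0.20682836, 0.45481502, 0.20821088]), 'ee_rot': array([-1.5892924 ,  1.56968199, -2.01613382]), 'wrist_force': array([-0.48305099, -0.74284799, -0.08224346]), 'torque': array([ 0.01494302, -0.00546784, -0.00038599]), 'gripper_width': 0.08537889062964511}
side {'intrinsics': array([[390.86548361,   0.        , 285.42184283],
       [  0.        , 390.86548361, 210.97434671],
       [  0.        ,   0.        ,   1.        ]]), 'dist_coeffs': array([-0.05650551,  0.        ,  0.        ,  0.        ,  0.        ]), 'pose': array([[ 0.99625674, -0.04888349,  0.07129449,  0.41005029],
       [-0.08642608, -0.54664732,  0.83289089, -1.04684376],
       [-0.00174167, -0.83593487, -0.5488
[... 622 characters left out ...]
000000e+00,  0.00000000e+00,  0.00000000e+00,
         1.00000000e+00]])}
wrist {'intrinsics': array([[312.45243577,   0.        , 275.37752602],
       [  0.        , 312.45243577, 211.86631288],
       [  0.        ,   0.        ,   1.        ]]), 'dist_coeffs': array([-0.00966048,  0.        ,  0.        ,  0.        ,  0.        ]), 'tool_from_camera': array([[-8.27548592e-05, -2.65305229e-01,  9.64164472e-01,
        -1.66292821e-01],
       [ 9.99999864e-01,  4.74642040e-04,  2.16435960e-04,
         8.88403647e-05],
       [-5.15054584e-04,  9.64164358e-01,  2.65305154e-01,
        -6.64029919e-02],
       [ 0.00000000e+00,  0.00000000e+00,  0.00000000e+00,
         1.00000000e+00]])}
```

View pics/side0.png

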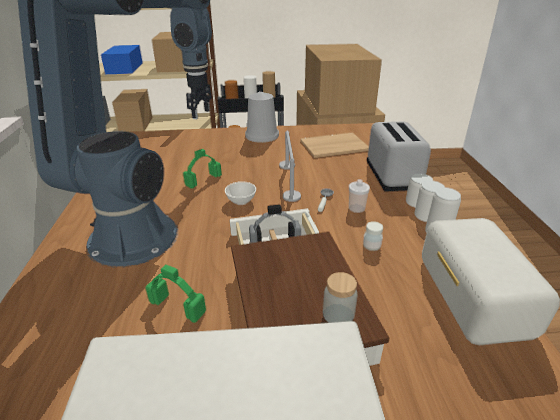

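View pics/top0.png

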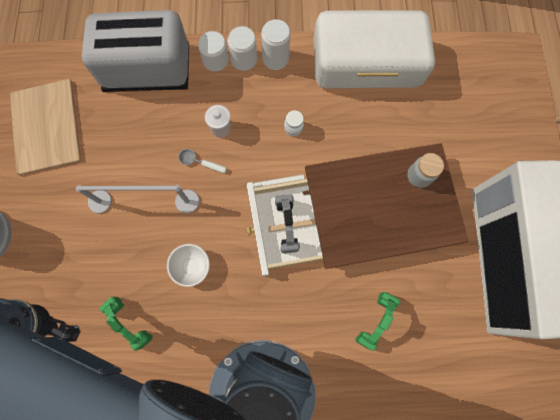

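View pics/wrist0.png

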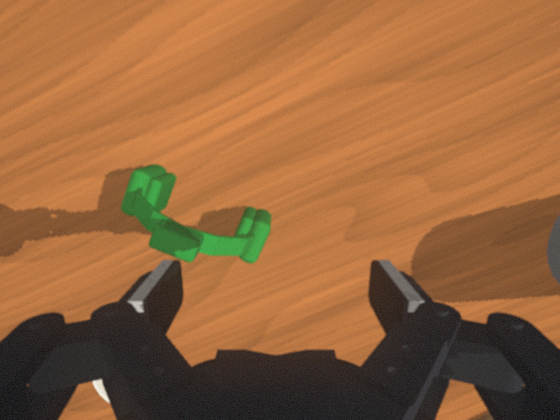

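The pictures show three candidates for the ear defenders. A grey set stands in the drawer at about top (287,222) / side (272,225). Green look-alikes are at top (125,325) and (380,322). The grey set in the drawer is the one meant. I'll check this in an enlarged crop while measuring.

```bash
cat > h.py <<'E'
import numpy as np, cv2
from station import robot
from scipy.spatial.transform import Rotation as Ro
def pose(n,st=None):
    i=robot.camera_info(n)
    if n!='wrist': return i['intrinsics'],i['dist_coeffs'],i['pose']
    st=st or robot.read_state()
    T=np.eye(4);T[:3,:3]=Ro.from_euler('xyz',st['ee_rot']).as_matrix();T[:3,3]=st['tool_pos']
    return i['intrinsics'],i['dist_coeffs'],T@i['tool_from_camera']
def ray(cam,px):
    K,d,P=cam; u=cv2.undistortPoints(np.array(px,float).reshape(-1,1,2),K,d).reshape(-1,2)
    r=np.c_[u,np.ones(len(u))]@P[:3,:3].T
    return P[:3,3],r/np.linalg.norm(r,axis=1)[:,None]
def onz(cam,px,z):
    o,r=ray(cam,px); return o+r*((z-o[2])/r[:,2])[:,None]
def tri(cams,pxs):
    A=np.zeros((3,3));b=np.zeros(3);L=[]
    for c,p in zip(cams,pxs):
        o,r=ray(c,[p]);M=np.eye(3)-np.outer(r[0],r[0]);A+=M;b+=M@o;L.append((M,o))
    X=np.linalg.solve(A,b);return X,[float(np.linalg.norm(M@(X-o))) for M,o in L]
def proj(cam,X):
    K,d,P=cam;Q=np.linalg.inv(P);return cv2.projectPoints(np.array(X,float).reshape(-1,1,3),cv2.Rodrigues(Q[:3,:3])[0],Q[:3,3],K,d)[0].reshape(-1,2)
E
python3 - <<'E'
from h import *
for n in ['top','side']:
    im=robot.camera(n)
    for q in ['ear_defenders','unit','rail','spatula','handle_end']:
        for k,o in enumerate(robot.outline_of(n,q)[:3]): print(n,q,round(o['conf'],2),np.round(o['extent'],1))
im=robot.camera('top');c=im[160:285,180:475];cv2.imwrite('pics/t1.png',cv2.resize(c,None,fx=2.7,fy=2.7,interpolation=3)[:,:,::-1])
im=robot.camera('side');c=im[120:270,210:380];cv2.imwrite('pics/s1.png',cv2.resize(c,None,fx=4,fy=4,interpolation=3)[:,:,::-1])
c=im[200:370,220:400];cv2.imwrite('pics/s2.png',cv2.resize(c,None,fx=3.5,fy=3.5,interpolation=3)[:,:,::-1])
im=robot.camera('top');c=im[170:225,65:215];cv2.imwrite('pics/t2.png',cv2.resize(c,None,fx=5,fy=5,interpolation=3)[:,:,::-1])
E
```

```text
top ear_defenders 0.91 [379.1 323.4  42.3  56.5]
top ear_defenders 0.87 [127.2 323.1  51.5  56.1]
top ear_defenders 0.68 [287.2 224.6  21.1  57.6]
top unit 0.83 [356.8 210.4 222.  131.9]
top unit 0.64 [215.3 121.   28.4  34.6]
top rail 0.83 [138.  199.  121.6  26.4]
top spatula 0.81 [292.6 227.5  44.2  16.8]
top handle_end 0.64 [292.  226.9  43.4  14.1]
side ear_defenders 0.91 [274.4 224.4  49.5  39.9]
side ear_defenders 0.85 [175.2 295.5  57.8  58.3]
side ear_defenders 0.58 [200.3 167.1  41.6  42.9]
side unit 0.78 [309.2 286.6 159.7 159.3]
side unit 0.21 [324.6 199.2  14.5  19.3]
side rail 0.98 [290.  165.3  21.7  68.6]
side spatula 0.39 [274.3 234.4   7.2   8.6]
side spatula 0.26 [275.1 221.6  50.9  40.5]
```

View pics/t1.png

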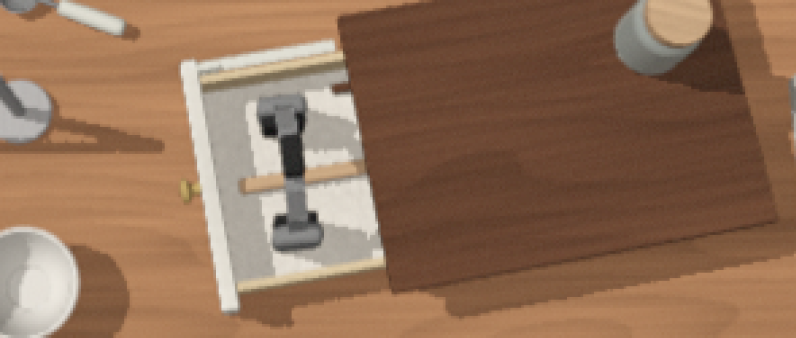

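View pics/s1.png

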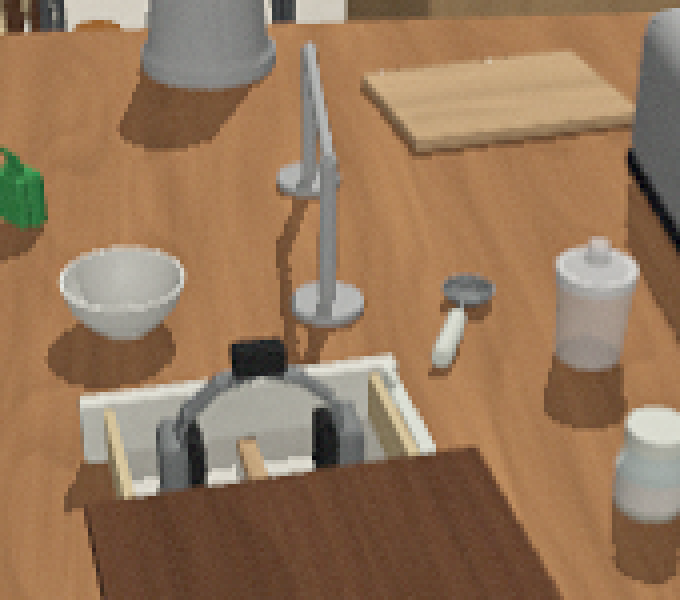

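View pics/t2.png

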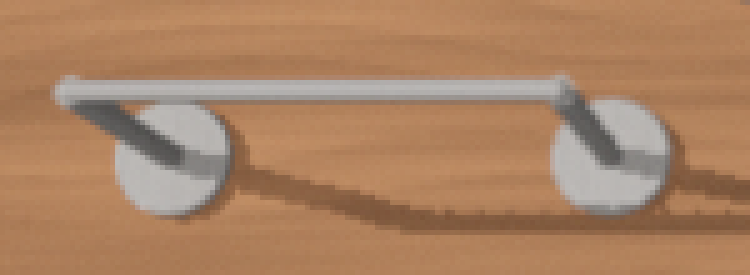

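View pics/s2.png

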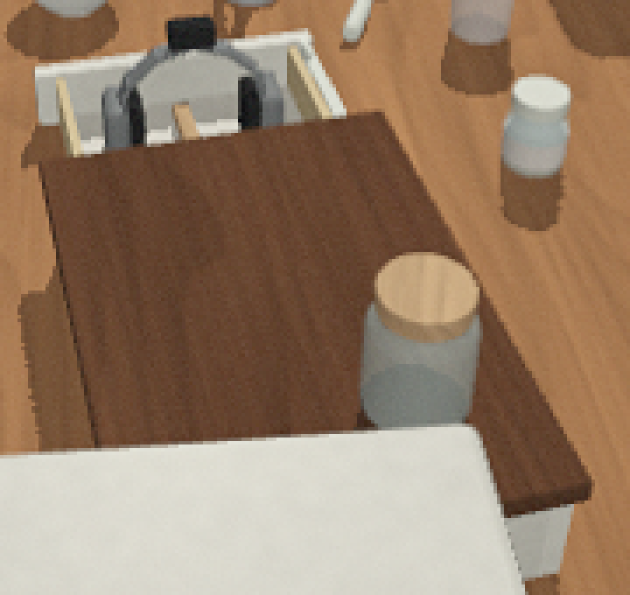

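Run:
```python
from h import *
T=pose('top');S=pose('side')
np.set_printoptions(precision=4,suppress=True)
for n,a,b in [('wt_front+x',(305.2,166.3),(329.7,232)),('wt_front-x',(325.2,268.1),(231.4,246.6)),('rail_far',(78.4,188.2),(287.5,131.8)),('rail_near',(177.6,187.8),(292.5,159.5)),('pad',(288.1,217.4),(274.5,206.5)),
 ('front+x',(185/2.7+180,63/2.7+160),(393/4+210,355/4+120)),('front-x',(230/2.7+180,310/2.7+160),(82/4+210,400/4+120))]:
    print(n,*tri([T,S],[a,b]))
print('wt corners z.084',onz(T,[(305.2,166.3),(325.2,268.1),(468.1,241.5),(444,147)],.084))
print('handle end z.026',onz(T,[(270,228.9)],.026), 'handle @edge',onz(T,[(360/2.7+180,169/2.7+160)],.026))
print('rail z.155',onz(T,[(78.4,188.2),(177.6,187.8)],.155))
print('pad z.146',onz(T,[(288.1,217.4)],.146))
print('cups z~.074',onz(T,[(281/2.7+180,103/2.7+160),(297/2.7+180,236/2.7+160)],.074))
```

```text
wt_front+x [ 0.6159 -0.1326  0.0782] [0.0035032491898449804, 0.003503249189844931]
wt_front-x [ 0.3305 -0.175   0.0779] [0.0016045169056232596, 0.00160451690562331]
rail_far [0.5463 0.4704 0.153 ] [0.0030151950220718344, 0.0030151950220716813]
rail_near [0.5403 0.2063 0.1543] [0.0027830951683445095, 0.0027830951683442654]
pad [ 0.4582 -0.0778  0.1421] [0.002575551885286331, 0.002575551885286323]
front+x [0.5748 0.0267 0.0596] [0.003023393280163731, 0.0030233932801638896]
front-x [ 0.3197 -0.0148  0.0589] [0.0035671428352671, 0.003567142835267087]
wt corners z.084 [[ 0.6104 -0.132   0.084 ]
 [ 0.3284 -0.1745  0.084 ]
 [ 0.3894 -0.5682  0.084 ]
 [ 0.6609 -0.5295  0.084 ]]
handle end z.026 [[ 0.4468 -0.0308  0.026 ]] handle @edge [[ 0.4622 -0.1537  0.026 ]]
rail z.155 [[0.5426 0.4691 0.155 ]
 [0.5372 0.2059 0.155 ]]
pad z.146 [[ 0.4548 -0.0778  0.146 ]]
cups z~.074 [[ 0.5233 -0.0713  0.074 ]
 [ 0.3869 -0.0835  0.074 ]]
```

```bash
cat >> h.py <<'E'
def status():
    s=robot.read_state();R=Ro.from_euler('xyz',s['ee_rot']).as_matrix()
    print('t',round(s['time'],2),'p',s['tool_pos'].round(4),'jaw az',round(float(np.degrees(np.arctan2(R[1,1],R[0,1]))),2),'z az',round(float(np.degrees(np.arctan2(R[1,2],R[0,2]))),2),'down',R[:,0].round(3),'F',s['wrist_force'].round(2),'w',round(s['gripper_width'],4),'q',s['joint_positions'].round(2))
    return s,R
def go(p):
    s,R=status(); print('shift mm (tool axes):',((np.array(p)-s['tool_pos'])@R*1000).round(1));
E
python3 -c "
from h import *
go([.455,-.078,.30])"
```

```text
t 0.9 p [0.207  0.4551 0.2087] jaw az 65.55 z az -24.45 down [-0.  0. -1.] F [ 0.58  0.91 -0.21] w 0.0853 q [ 1.14  0.21 -0.03  1.32  0.    1.57]
shift mm (tool axes): [ -91.3 -382.6  446.5]
```

Emit:
{"op": "servo_tool", "data": {
  "series": [
    {"tx": -31,"roll": -10},
    {"tx": -31,"roll": -10},
    {"tx": -29,"roll": -9.5},
    {"ty": -45,"tz": 16.5},
    {"ty": -45,"tz": 16.5},
    {"ty": -45,"tz": 16.5},
    {"ty": -45,"tz": 16.5},
    {"ty": -45,"tz": 16.5}
  ]
}}

```text
$.series[0]: bad value
```

Emit:
{"op": "servo_tool", "data": {
  "series": [
    {"ty": -45,"tz": 16.5},
    {"ty": -45,"tz": 16.5},
    {"ty": -45,"tz": 16.5},
    {"ty": -45,"tz": 16.5},
    {"ty": -45,"tz": 16.5},
    {"ty": -45,"tz": 16.5},
    {"ty": -45,"tz": 16.5},
    {"tx": 0}
  ]
}}

```text
$.series[0]: bad value
```

Run:
```python
from h import *
status(); im=robot.camera('wrist');cv2.imwrite('pics/w1.png',im[:,:,::-1])
s=robot.read_state()
for q in ['ear_defenders','crown','spatula','rail']:
    for o in robot.outline_of('wrist',q)[:2]: print(q,round(o['conf'],2),np.round(o['extent'],1))
go([.455,-.078,.30])
```

```text
t 0.9 p [0.207  0.4551 0.2087] jaw az 65.55 z az -24.45 down [-0.  0. -1.] F [ 0.58  0.91 -0.21] w 0.0853 q [ 1.14  0.21 -0.03  1.32  0.    1.57]
ear_defenders 0.62 [193.  211.7 147.3 100.3]
crown 0.91 [194.8 214.4 150.  102.4]
t 1.15 p [0.207  0.4551 0.2087] jaw az 65.54 z az -24.46 down [-0. -0. -1.] F [-0.62  0.29  0.07] w 0.0855 q [ 1.14  0.21 -0.03  1.32  0.    1.57]
shift mm (tool axes): [ -91.3 -382.6  446.5]
```

View pics/w1.png

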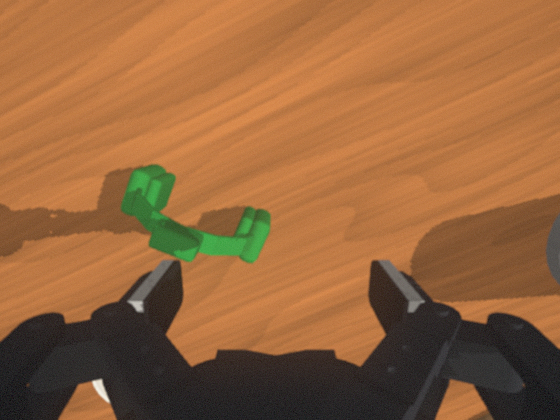

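Nothing moved, because rows must be complete. I'll send every field in each row.

Emit:
{"op": "servo_tool", "data": {
  "series": [
    {"jaw": 1,"tx": -31,"ty": 0,"tz": 0,"roll": -10},
    {"jaw": 1,"tx": -31,"ty": 0,"tz": 0,"roll": -10},
    {"jaw": 1,"tx": -29,"ty": 0,"tz": 0,"roll": -9.5},
    {"jaw": 1,"tx": 0,"ty": -45,"tz": 16.5,"roll": 0}
  ],
  "force": 40
}}

```text
time: 1.65
tool_pos: [0.2275, 0.4135, 0.3011]
ee_rot: [1.048, 1.568, 1.142]
wrist_force: [1.3, 0.2, 0.4]
gripper_width: 0.0853
```

Emit:
{"op": "servo_tool", "data": {
  "series": [
    {"jaw": 1,"tx": 0,"ty": -45,"tz": 16.5,"roll": 0},
    {"jaw": 1,"tx": 0,"ty": -45,"tz": 16.5,"roll": 0},
    {"jaw": 1,"tx": 0,"ty": -45,"tz": 16.5,"roll": 0},
    {"jaw": 1,"tx": 0,"ty": -45,"tz": 16.5,"roll": 0},
    {"jaw": 1,"tx": 0,"ty": -45,"tz": 16.5,"roll": 0},
    {"jaw": 1,"tx": 0,"ty": -45,"tz": 16.5,"roll": 0},
    {"jaw": 1,"tx": 0,"ty": -45,"tz": 16.5,"roll": 0},
    {"jaw": 1,"tx": 0,"ty": -45,"tz": 16.5,"roll": 0}
  ]
}}

```text
time: 2.65
tool_pos: [0.391, 0.0632, 0.2999]
ee_rot: [0.16, 1.57, 0.248]
wrist_force: [0.5, 0.8, 0.1]
gripper_width: 0.0853
```

Emit:
{"op": "servo_tool", "data": {
  "series": [
    {"jaw": 1,"tx": 0,"ty": -45,"tz": 16.5,"roll": 0},
    {"jaw": 1,"tx": 0,"ty": -45,"tz": 16.5,"roll": 0},
    {"jaw": 1,"tx": 0,"ty": -45,"tz": 16.5,"roll": 0},
    {"jaw": 1,"tx": 0,"ty": 0,"tz": 0,"roll": 0}
  ]
}}

```text
time: 3.15
tool_pos: [0.4523, -0.0677, 0.2991]
ee_rot: [-2.956, 1.57, -2.872]
wrist_force: [-0.8, -0.3, 0.6]
gripper_width: 0.0855
```

Run:
```python
from h import *
status(); im=robot.camera('wrist');cv2.imwrite('pics/w2.png',im[:,:,::-1])
for q in ['ear_defenders','spatula']:
    for o in robot.outline_of('wrist',q)[:2]: print(q,round(o['conf'],2),np.round(o['extent'],1))
go([.455,-.078,.30])
```

```text
t 3.15 p [ 0.4523 -0.0677  0.2991] jaw az 94.85 z az 4.85 down [-0.001 -0.    -1.   ] F [-0.81 -0.35  0.63] w 0.0855 q [-0.15  0.13  0.09  1.53 -0.   -0.23]
ear_defenders 0.89 [266.2 180.   42.8 120.4]
ear_defenders 0.59 [73.2  8.2 32.3 12.5]
spatula 0.61 [254.1 179.9  95.9  18.3]
t 3.3 p [ 0.4515 -0.0649  0.2997] jaw az 95.05 z az 5.05 down [-0.  0. -1.] F [ 0.58 -0.01 -0.45] w 0.085 q [-0.14  0.13  0.09  1.53  0.   -0.23]
shift mm (tool axes): [ -0.3 -13.3   2.4]
```

View pics/w2.png

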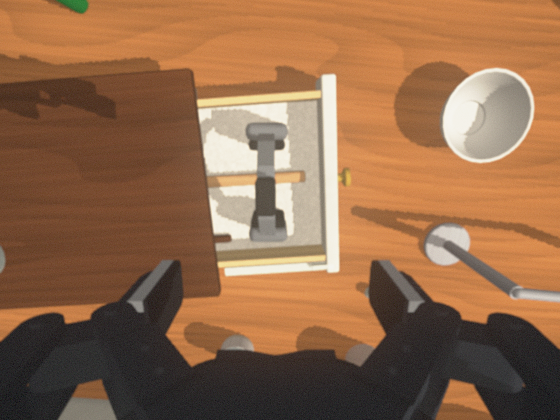

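Run:
```python
from h import *
im=robot.camera('wrist');s=robot.read_state();c=im[60:290,180:360]
cv2.imwrite('pics/w2c.png',cv2.resize(c,None,fx=2.6*1,fy=2.6,interpolation=3)[:,:,::-1])
go([.455,-.078,.30])
```

```text
t 3.35 p [ 0.4515 -0.0647  0.2999] jaw az 95.09 z az 5.09 down [ 0.  0. -1.] F [ 0.49 -0.31 -0.19] w 0.0854 q [-0.14  0.13  0.09  1.53  0.   -0.23]
shift mm (tool axes): [ -0.1 -13.6   2.3]
```

View pics/w2c.png

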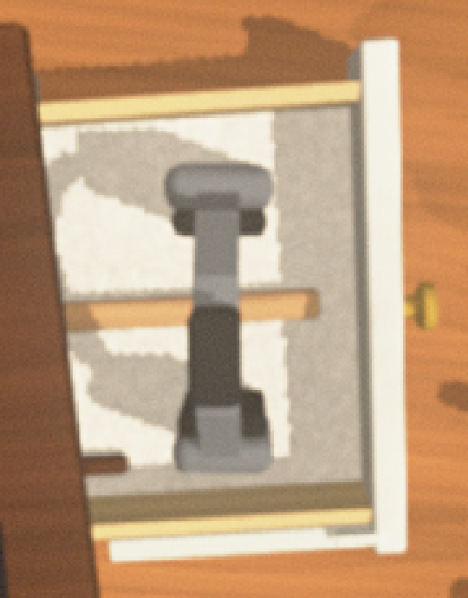

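Run:
```python
from h import *
np.set_printoptions(precision=4,suppress=True)
W=pose('wrist');T=pose('top')
f=lambda x,y:(x/2.6+180,y/2.6+60)
print('pad z.146',onz(W,[f(214.5,356)],.146),'tri',*tri([W,T],[f(214.5,356),(288.1,217.4)]))
print('pad tri W,T,S',*tri([W,T,pose('side')],[f(214.5,356),(288.1,217.4),(274.5,206.5)]))
c=onz(W,[f(219,185),f(225,455)],.074);d=c[0]-c[1];print('cups',c,np.degrees(np.arctan2(d[1],d[0])))
print('handle end z.019',onz(W,[f(319,303)],.022),'tri',*tri([W,T],[f(319,303),(270,228.9)]))
h=onz(W,[f(70,314)],.026);print('handle@',h)
print('panel inner edge z.06',onz(W,[f(361,40),f(378,553)],.06))
print('wt front z.084',onz(W,[f(24,22),f(98,590)],.084))
print('pad corners',onz(W,[f(190,308),f(240,306),f(190,403),f(240,405)],.146))
```

```text
pad z.146 [[ 0.4581 -0.0779  0.146 ]] tri [ 0.4403 -0.0754  0.2216] [0.0009478856797260781, 0.00094788567972601]
pad tri W,T,S [ 0.4585 -0.0779  0.1422] [0.000499517486586843, 0.0028211860713235407, 0.0023325837388953525]
cups [[ 0.3926 -0.0838  0.074 ]
 [ 0.5256 -0.0701  0.074 ]] -174.10709582507613
handle end z.019 [[ 0.4514 -0.0257  0.022 ]] tri [ 0.4432 -0.0303  0.0608] [0.002473870547352775, 0.0024738705473526437]
handle@ [[ 0.469  -0.1612  0.026 ]]
panel inner edge z.06 [[ 0.322  -0.0239  0.06  ]
 [ 0.5799  0.0181  0.06  ]]
wt front z.084 [[ 0.3315 -0.1733  0.084 ]
 [ 0.6025 -0.1301  0.084 ]]
pad corners [[ 0.4395 -0.0891  0.146 ]
 [ 0.4369 -0.0694  0.146 ]
 [ 0.4787 -0.0863  0.146 ]
 [ 0.4777 -0.0658  0.146 ]]
```

Emit:
{"op": "servo_tool", "data": {
  "series": [
    {"jaw": 1,"tx": 30,"ty": -13.8,"tz": 5.3,"roll": -0.4},
    {"jaw": 1,"tx": 50,"ty": 0,"tz": 0,"roll": 0},
    {"jaw": 1,"tx": 50,"ty": 0,"tz": 0,"roll": 0},
    {"jaw": 1,"tx": 30,"ty": 0,"tz": 0,"roll": 0},
    {"jaw": 1,"tx": 0,"ty": 0,"tz": 0,"roll": 0}
  ]
}}

```text
time: 3.98
tool_pos: [0.4567, -0.0775, 0.1386]
ee_rot: [2.852, 1.568, 2.949]
wrist_force: [-0.4, 0.2, 0.3]
gripper_width: 0.0854
```

Run:
```python
from h import *
status(); im=robot.camera('wrist');cv2.imwrite('pics/w3.png',im[:,:,::-1])
im=robot.camera('side');cv2.imwrite('pics/s3.png',cv2.resize(im[150:270,220:350],None,fx=4.5,fy=4.5,interpolation=3)[:,:,::-1])
go([.458,-.078,.125])
```

```text
t 3.98 p [ 0.4567 -0.0775  0.1386] jaw az 95.53 z az 5.53 down [-0.003  0.001 -1.   ] F [-0.37  0.19  0.28] w 0.0854 q [-0.17  0.17 -0.27  1.14  0.   -0.26]
t 4.08 p [ 0.4586 -0.0781  0.141 ] jaw az 95.5 z az 5.5 down [ 0.001 -0.    -1.   ] F [1.   1.13 0.02] w 0.0855 q [-0.17  0.16 -0.27  1.14  0.   -0.26]
shift mm (tool axes): [16.   0.2 -0.6]
```

View pics/w3.png

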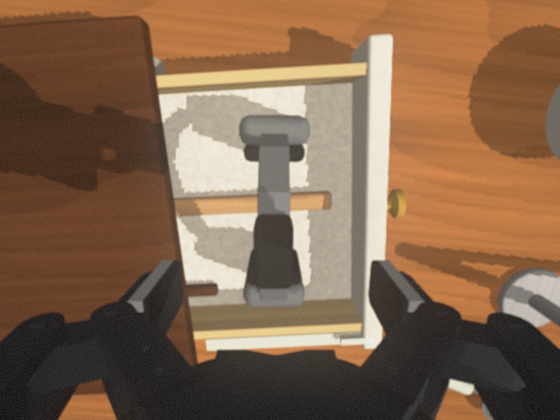

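View pics/s3.png

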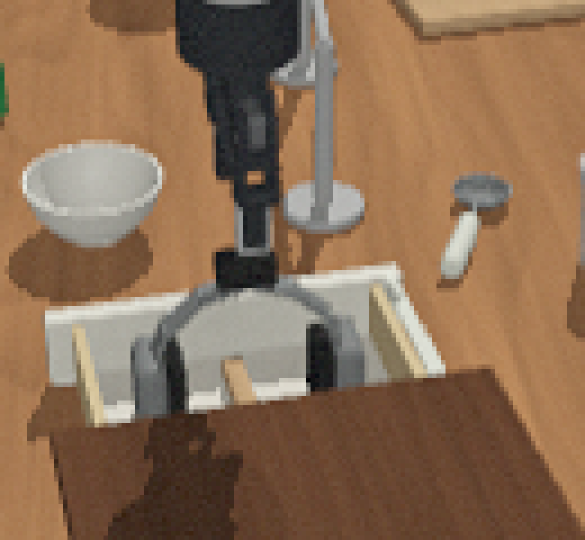

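Emit:
{"op": "servo_tool", "data": {
  "series": [
    {"jaw": 1,"tx": 16,"ty": 0,"tz": -2,"roll": 0},
    {"jaw": 1,"tx": 0,"ty": 0,"tz": 0,"roll": 0},
    {"jaw": 0,"tx": 0,"ty": 0,"tz": 0,"roll": 0},
    {"jaw": 0,"tx": 0,"ty": 0,"tz": 0,"roll": 0},
    {"jaw": 0,"tx": 0,"ty": 0,"tz": 0,"roll": 0},
    {"jaw": 0,"tx": 0,"ty": 0,"tz": 0,"roll": 0},
    {"jaw": 0,"tx": 0,"ty": 0,"tz": 0,"roll": 0}
  ],
  "force": 50
}}

```text
time: 4.95
tool_pos: [0.4562, -0.0788, 0.1237]
ee_rot: [-2.984, 1.571, -2.889]
wrist_force: [-0.1, -0.5, 0.2]
gripper_width: -0.0002
```

Run:
```python
from h import *
status(); im=robot.camera('wrist');cv2.imwrite('pics/w4.png',im[:,:,::-1])
im=robot.camera('side');cv2.imwrite('pics/s4.png',cv2.resize(im[150:270,220:350],None,fx=4.5,fy=4.5,interpolation=3)[:,:,::-1])
```

```text
t 4.95 p [ 0.4562 -0.0788  0.1237] jaw az 95.45 z az 5.45 down [-0. -0. -1.] F [-0.06 -0.52  0.16] w -0.0002 q [-0.17  0.17 -0.3   1.1  -0.   -0.27]
```

View pics/s4.png

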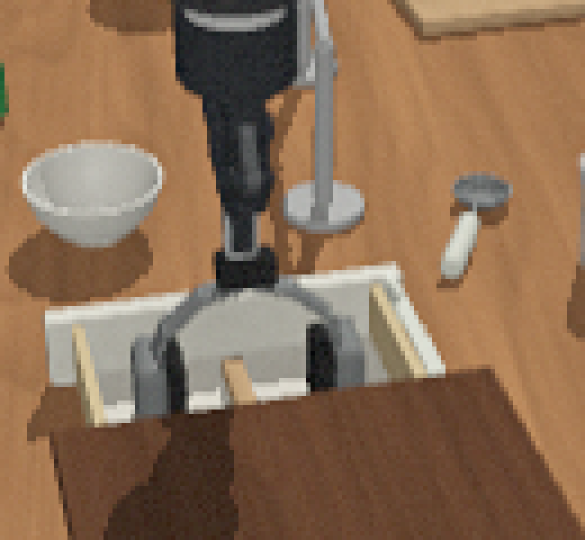

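View pics/w4.png

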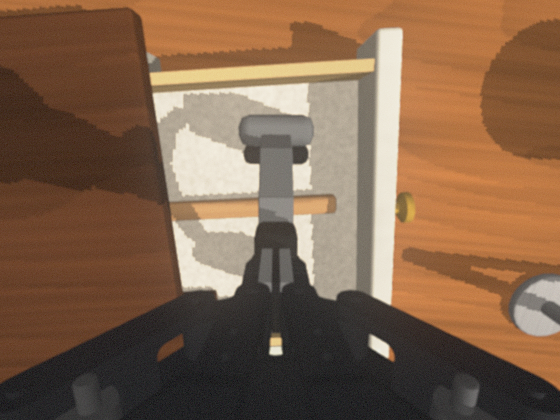

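Run:
```python
from h import *
np.set_printoptions(precision=4,suppress=True)
S=pose('side');W=pose('wrist')
X=np.array([.4562,-.0788,.1237])
for dz in [0,.02,.04]:
    p=proj(S,[X+[0,0,dz]])[0]; print(dz,p,(p-[220,150])*4.5,proj(W,[X+[0,0,dz]]))
# pad corners in side: crop (216..277, 250..287)
o,r=ray(S,[(246/4.5+220,250/4.5+150)])
for y in (-.068,-.078,-.089):
    print(y,o+r[0]*((y-o[1])/r[0][1]))
T=pose('top');im=robot.camera('top');cv2.imwrite('pics/t5.png',cv2.resize(im[180:280,230:350],None,fx=5,fy=5,interpolation=3)[:,:,::-1])
print((proj(T,[X])-[230,180])*5)
```

```text
0 [273.1071 212.1391] [238.9821 279.6259] [[275.7358 246.8665]]
0.02 [272.9778 206.467 ] [238.4002 254.1016] [[275.7642 261.5566]]
0.04 [272.8463 200.6859] [237.8085 228.0868] [[275.8003 280.3019]]
-0.068 [ 0.4618 -0.068   0.1397]
-0.078 [ 0.4613 -0.078   0.1461]
-0.089 [ 0.4607 -0.089   0.1531]
[[290.8687 192.7332]]
```

View pics/t5.png

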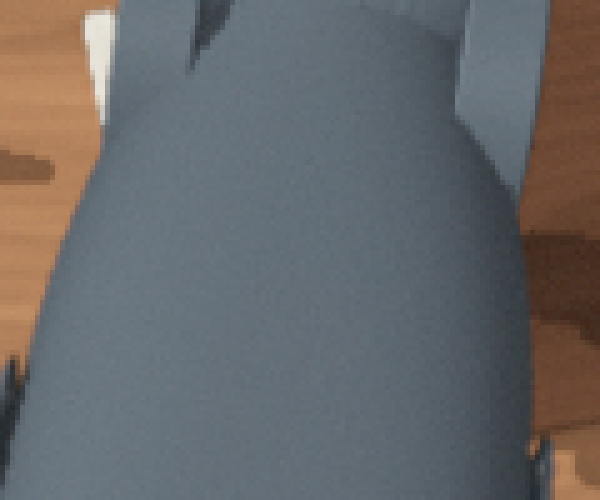

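Run:
```python
from h import *
im=cv2.imread('pics/w4.png');cv2.imwrite('pics/w4c.png',cv2.resize(im[190:370,200:350],None,fx=4,fy=3.3,interpolation=3))
im=robot.camera('side');cv2.imwrite('pics/s5c.png',cv2.resize(im[185:245,240:310],None,fx=10,fy=10,interpolation=3)[:,:,::-1])
```

```text
(no output)
```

View pics/w4c.png

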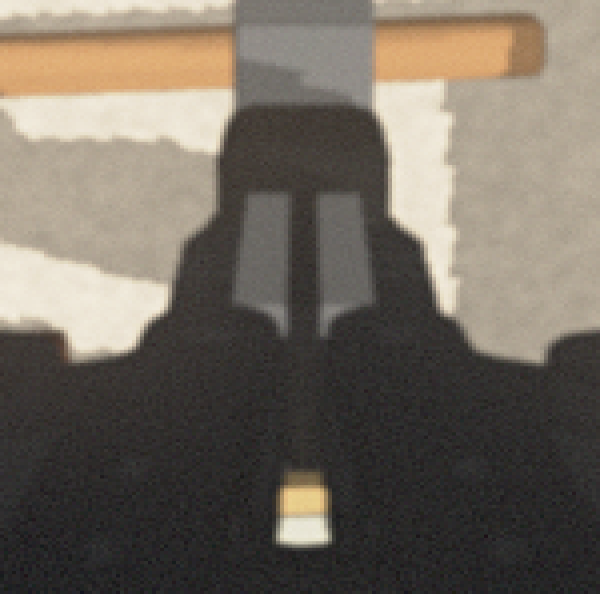

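View pics/s5c.png

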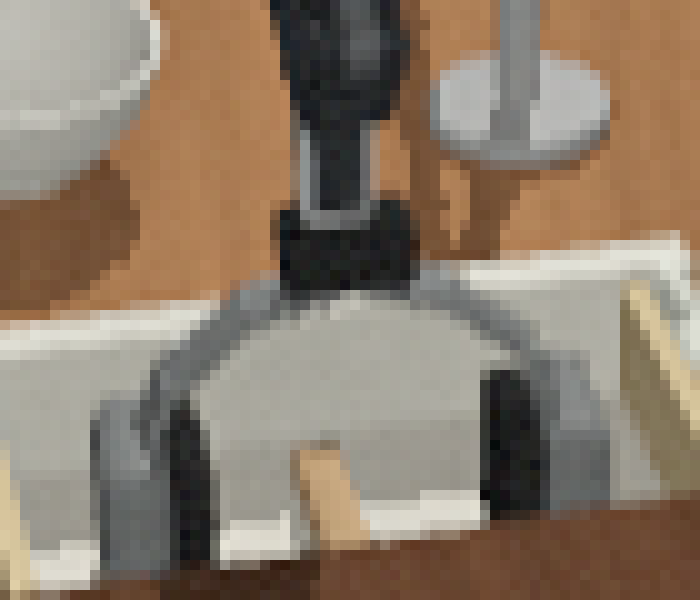

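Run:
```python
from h import *
np.set_printoptions(precision=4,suppress=True)
print(robot.grip_point_offset)
s,R=status();W=pose('wrist',s);S=pose('side');t=s['tool_pos']
for x in (0,-.005,-.01,-.015,-.02):
  print(x,[proj(W,[t+R@[x,y,z]])[0].round(1).tolist() for y,z in ((0,-.011),(0.004,-.011),(0,0),(0,.011))],'side',[proj(S,[t+R@[x,y,0]])[0].round(1).tolist() for y in (-.005,0)])
```

```text
0.0187
t 5.15 p [ 0.4562 -0.0788  0.1237] jaw az 95.44 z az 5.44 down [-0.  0. -1.] F [-0.01  0.26  0.08] w -0.0006 q [-0.17  0.17 -0.3   1.1   0.   -0.27]
0 [[275.7, 228.5], [282.9, 228.5], [275.7, 246.9], [275.7, 264.6]] side [[273.4, 213.1], [273.1, 212.1]]
-0.005 [[275.7, 231.4], [283.1, 231.4], [275.7, 250.2], [275.7, 268.4]] side [[273.3, 211.7], [273.1, 210.7]]
-0.01 [[275.7, 234.5], [283.3, 234.5], [275.7, 253.8], [275.7, 272.4]] side [[273.3, 210.2], [273.0, 209.3]]
-0.015 [[275.7, 237.8], [283.5, 237.8], [275.7, 257.6], [275.7, 276.7]] side [[273.3, 208.8], [273.0, 207.9]]
-0.02 [[275.7, 241.2], [283.8, 241.2], [275.7, 261.6], [275.7, 281.1]] side [[273.2, 207.4], [273.0, 206.5]]
```

Emit:
{"op": "servo_tool", "data": {
  "series": [
    {"jaw": 0,"tx": -30,"ty": 0,"tz": 0,"roll": 0},
    {"jaw": 0,"tx": 0,"ty": 0,"tz": 0,"roll": 0}
  ]
}}

```text
time: 5.4
tool_pos: [0.4573, -0.079, 0.1553]
ee_rot: [-0.266, 1.568, -0.171]
wrist_force: [-0.0, -0.2, -0.1]
gripper_width: 0.0002
```

Run:
```python
from h import *
np.set_printoptions(precision=4,suppress=True)
im=robot.camera('wrist');cv2.imwrite('pics/w6c.png',cv2.resize(im[190:370,200:350],None,fx=4,fy=3.3,interpolation=3)[:,:,::-1])
im=robot.camera('side');cv2.imwrite('pics/s6c.png',cv2.resize(im[185:245,240:310],None,fx=10,fy=10,interpolation=3)[:,:,::-1])
s,R=status();S=pose('side');print(proj(S,[s['tool_pos']]))
```

```text
t 5.5 p [ 0.4563 -0.0788  0.1536] jaw az 95.45 z az 5.45 down [ 0. -0. -1.] F [-0.45  0.26 -1.25] w 0.0002 q [-0.17  0.16 -0.25  1.17 -0.   -0.27]
[[272.9464 203.6349]]
```

View pics/w6c.png

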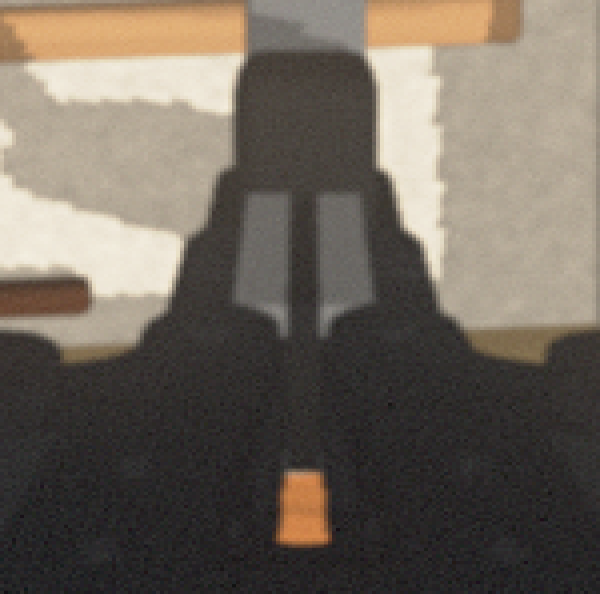

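View pics/s6c.png

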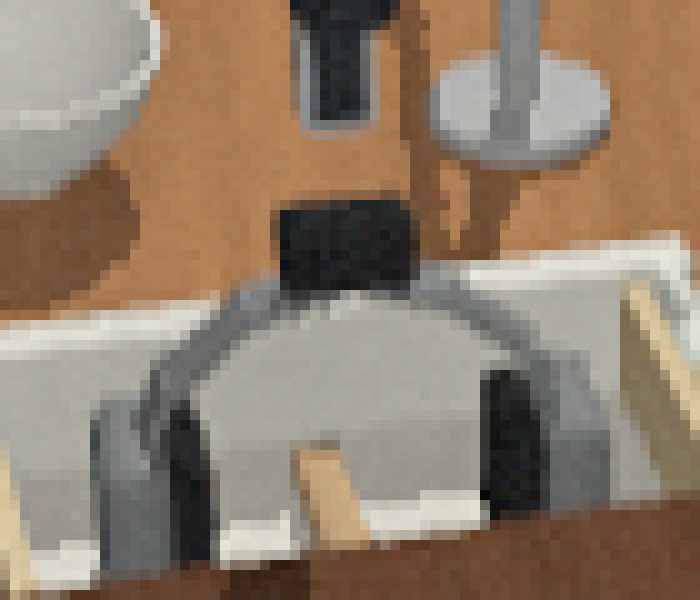

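Emit:
{"op": "servo_tool", "data": {
  "series": [
    {"jaw": 1,"tx": 0,"ty": 0,"tz": 2,"roll": 0},
    {"jaw": 1,"tx": 0,"ty": 0,"tz": 0,"roll": 0},
    {"jaw": 1,"tx": 0,"ty": 0,"tz": 0,"roll": 0},
    {"jaw": 1,"tx": 20,"ty": 0,"tz": 0,"roll": 0},
    {"jaw": 1,"tx": 29,"ty": 0,"tz": 0,"roll": 0},
    {"jaw": 1,"tx": 0,"ty": 0,"tz": 0,"roll": 0}
  ]
}}

```text
time: 6.25
tool_pos: [0.4568, -0.0784, 0.1033]
ee_rot: [2.877, 1.567, 2.972]
wrist_force: [0.1, 0.3, 0.8]
gripper_width: 0.0852
```

Emit:
{"op": "servo_tool", "data": {
  "series": [
    {"jaw": 0,"tx": 0,"ty": 0,"tz": 0,"roll": 0},
    {"jaw": 0,"tx": 0,"ty": 0,"tz": 0,"roll": 0},
    {"jaw": 0,"tx": 0,"ty": 0,"tz": 0,"roll": 0},
    {"jaw": 0,"tx": 0,"ty": 0,"tz": 0,"roll": 0}
  ]
}}

```text
time: 6.75
tool_pos: [0.4585, -0.0787, 0.1054]
ee_rot: [-0.257, 1.57, -0.162]
wrist_force: [-0.1, -0.6, 7.4]
gripper_width: 0.0206
```

Run:
```python
from h import *
im=robot.camera('wrist');cv2.imwrite('pics/w7.png',cv2.resize(im[190:370,200:350],None,fx=4,fy=3.3,interpolation=3)[:,:,::-1])
im=robot.camera('side');cv2.imwrite('pics/s7.png',cv2.resize(im[185:245,240:310],None,fx=10,fy=10,interpolation=3)[:,:,::-1])
status()
```

```text
t 6.85 p [ 0.4585 -0.0787  0.1054] jaw az 95.45 z az 5.45 down [ 0.001 -0.    -1.   ] F [-1.21 -0.14  7.89] w 0.0209 q [-0.17  0.19 -0.33  1.05 -0.   -0.27]
```

View pics/s7.png

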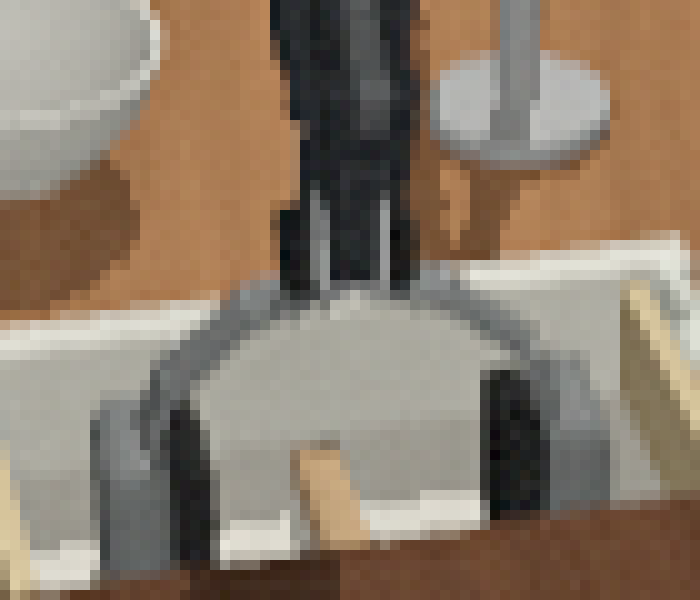

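Emit:
{"op": "servo_tool", "data": {
  "series": [
    {"jaw": 0,"tx": -20,"ty": 0,"tz": 0,"roll": 0},
    {"jaw": 0,"tx": -40,"ty": 0,"tz": 0,"roll": 0},
    {"jaw": 0,"tx": -45,"ty": 0,"tz": 0,"roll": 0},
    {"jaw": 0,"tx": -45,"ty": 0,"tz": 0,"roll": 0},
    {"jaw": 0,"tx": -45,"ty": 0,"tz": 0,"roll": 2},
    {"jaw": 0,"tx": -10,"ty": 0,"tz": 0,"roll": 4.7},
    {"jaw": 0,"tx": 0,"ty": 30,"tz": 5.4,"roll": 0},
    {"jaw": 0,"tx": 0,"ty": 45,"tz": 8.2,"roll": 0}
  ]
}}

```text
time: 7.85
tool_pos: [0.4736, -0.0038, 0.31]
ee_rot: [-0.25, 1.57, -0.274]
wrist_force: [1.0, -0.0, -1.2]
gripper_width: 0.0204
```

Emit:
{"op": "servo_tool", "data": {
  "series": [
    {"jaw": 0,"tx": 0,"ty": 45,"tz": 8.2,"roll": 0},
    {"jaw": 0,"tx": 0,"ty": 45,"tz": 8.2,"roll": 0},
    {"jaw": 0,"tx": 0,"ty": 45,"tz": 8.2,"roll": 0},
    {"jaw": 0,"tx": 0,"ty": 45,"tz": 8.2,"roll": 0},
    {"jaw": 0,"tx": 0,"ty": 45,"tz": 8.2,"roll": 0},
    {"jaw": 0,"tx": 0,"ty": 40,"tz": 7.2,"roll": 0},
    {"jaw": 0,"tx": 0,"ty": 30,"tz": 5.4,"roll": 0},
    {"jaw": 0,"tx": 0,"ty": 0,"tz": 0,"roll": 0}
  ]
}}

```text
time: 8.85
tool_pos: [0.5334, 0.2917, 0.3087]
ee_rot: [-2.8, 1.57, -2.82]
wrist_force: [-0.3, -1.2, -0.8]
gripper_width: 0.021
```

Run:
```python
from h import *
im=robot.camera('wrist');cv2.imwrite('pics/w8.png',im[:,:,::-1])
im=robot.camera('side');cv2.imwrite('pics/s8.png',im[:,:,::-1])
im=robot.camera('top');cv2.imwrite('pics/t8.png',im[:,:,::-1])
go([.5425,.335,.305])
```

```text
t 9.0 p [0.5334 0.2893 0.3098] jaw az 88.73 z az -1.27 down [-0. -0. -1.] F [ 0.22  0.62 -1.53] w 0.0207 q [ 0.5   0.48  0.6   1.69 -0.    0.52]
shift mm (tool axes): [ 4.8 45.9  8. ]
```

View pics/w8.png

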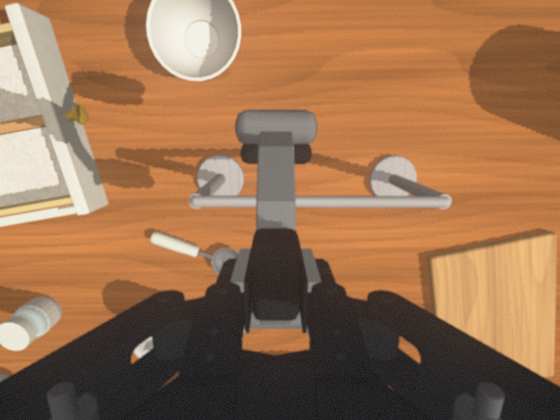

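View pics/s8.png

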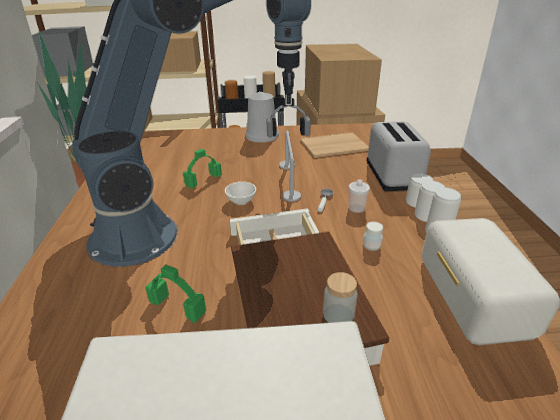

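View pics/t8.png

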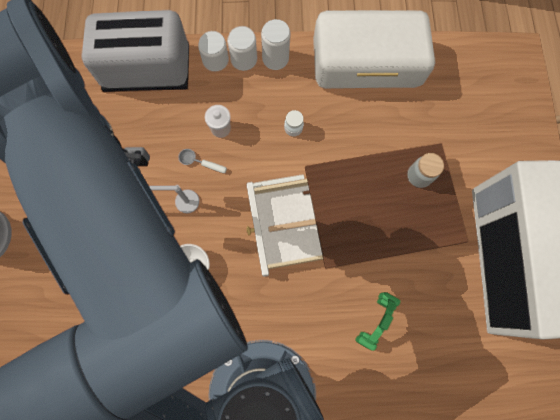

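Run:
```python
from h import *
np.set_printoptions(precision=4,suppress=True)
s,R=status();W=pose('wrist',s)
P=onz(W,[(196,201.5),(445,201.5)],.155);print(P,P.mean(0),'tool',((P-s['tool_pos'])@R*1000).round(1))
```

```text
t 9.0 p [0.5334 0.2893 0.3098] jaw az 88.73 z az -1.27 down [-0. -0. -1.] F [ 0.22  0.62 -1.53] w 0.0207 q [ 0.5   0.48  0.6   1.69 -0.    0.52]
[[0.5422 0.205  0.155 ]
 [0.5478 0.4684 0.155 ]] [0.545  0.3367 0.155 ] tool [[154.8 -84.   10.6]
 [154.7 179.4  10.4]]
```

Emit:
{"op": "servo_tool", "data": {
  "series": [
    {"jaw": 0,"tx": 0,"ty": 30,"tz": 7,"roll": 0},
    {"jaw": 0,"tx": 0,"ty": 17,"tz": 3.5,"roll": 0},
    {"jaw": 0,"tx": 0,"ty": 0,"tz": 0,"roll": 0},
    {"jaw": 0,"tx": 30,"ty": 0,"tz": 0,"roll": 0},
    {"jaw": 0,"tx": 40,"ty": 0,"tz": 0,"roll": 0},
    {"jaw": 0,"tx": 40,"ty": 0,"tz": 0,"roll": 0},
    {"jaw": 0,"tx": 30,"ty": 0,"tz": 0,"roll": 0},
    {"jaw": 0,"tx": 0,"ty": 0,"tz": 0,"roll": 0}
  ]
}}

```text
time: 10.0
tool_pos: [0.5439, 0.3347, 0.1685]
ee_rot: [-2.511, 1.568, -2.534]
wrist_force: [-0.4, -0.5, -0.6]
gripper_width: 0.0209
```

Run:
```python
from h import *
im=robot.camera('wrist');cv2.imwrite('pics/w9.png',im[:,:,::-1])
im=robot.camera('side');cv2.imwrite('pics/s9.png',cv2.resize(im[85:205,220:350],None,fx=4.5,fy=4.5,interpolation=3)[:,:,::-1])
go([.5445,.335,.1475])
```

```text
t 10.1 p [0.5453 0.336  0.1713] jaw az 88.71 z az -1.29 down [ 0.001  0.001 -1.   ] F [ 0.1  -0.41 -1.03] w 0.0208 q [ 0.55  0.52  0.31  1.36 -0.    0.57]
shift mm (tool axes): [23.8 -1.  -0.8]
```

View pics/w9.png

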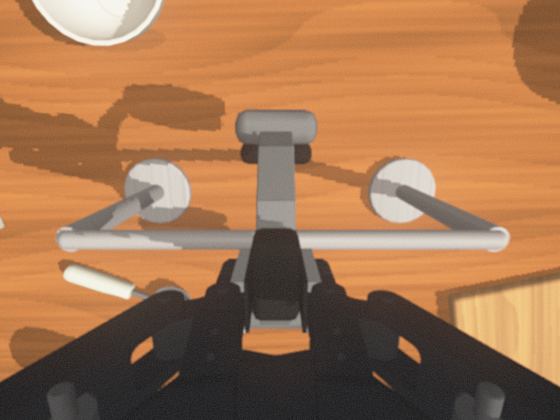

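View pics/s9.png

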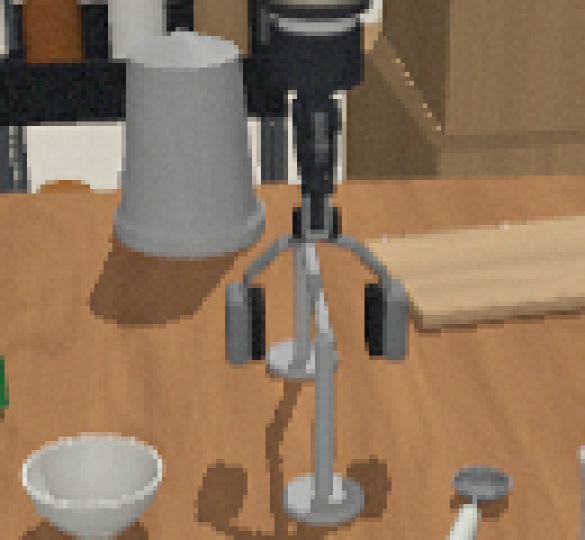

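Emit:
{"op": "servo_tool", "data": {
  "series": [
    {"jaw": 0,"tx": 12,"ty": 0,"tz": 0,"roll": 0},
    {"jaw": 0,"tx": 8,"ty": 0,"tz": 0,"roll": 0},
    {"jaw": 0,"tx": 3,"ty": 0,"tz": 0,"roll": 0},
    {"jaw": 0,"tx": 0,"ty": 0,"tz": 0,"roll": 0}
  ]
}}

```text
time: 10.6
tool_pos: [0.5449, 0.3365, 0.1466]
ee_rot: [-2.508, 1.571, -2.53]
wrist_force: [-0.4, 0.7, -1.3]
gripper_width: 0.0211
```

Run:
```python
from h import *
im=robot.camera('side');cv2.imwrite('pics/s10.png',cv2.resize(im[110:190,250:330],None,fx=7,fy=7,interpolation=3)[:,:,::-1])
status()
```

```text
t 10.65 p [0.545  0.3366 0.1468] jaw az 88.75 z az -1.25 down [ 0. -0. -1.] F [-0.52  0.98 -1.17] w 0.0207 q [ 0.55  0.53  0.26  1.31 -0.    0.58]
```

View pics/s10.png

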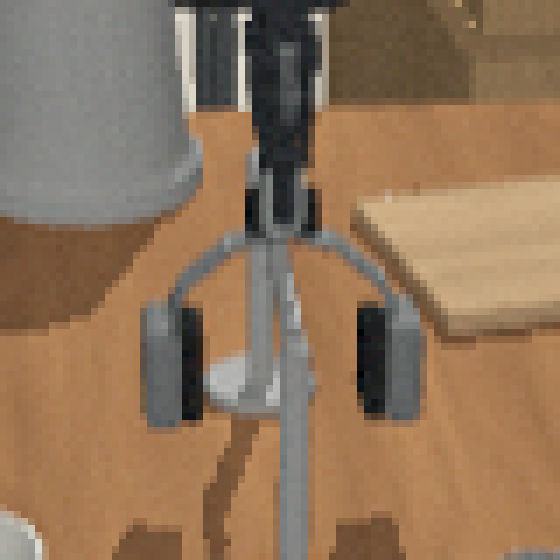

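Emit:
{"op": "servo_tool", "data": {
  "series": [
    {"jaw": 0,"tx": 2,"ty": 0,"tz": 0,"roll": 0},
    {"jaw": 0,"tx": 0,"ty": 0,"tz": 0,"roll": 0}
  ]
}}

```text
time: 10.9
tool_pos: [0.5453, 0.3368, 0.146]
ee_rot: [0.564, 1.569, 0.542]
wrist_force: [-3.5, -1.6, 10.8]
gripper_width: 0.0209
```

Emit:
{"op": "servo_tool", "data": {
  "series": [
    {"jaw": 0.35,"tx": 0,"ty": 0,"tz": 0,"roll": 0},
    {"jaw": 0.6,"tx": 0,"ty": 0,"tz": 0,"roll": 0},
    {"jaw": 1,"tx": 0,"ty": 0,"tz": 0,"roll": 0},
    {"jaw": 1,"tx": 0,"ty": 0,"tz": 0,"roll": 0},
    {"jaw": 1,"tx": -10,"ty": 0,"tz": 0,"roll": 0},
    {"jaw": 1,"tx": -30,"ty": 0,"tz": 0,"roll": 0},
    {"jaw": 1,"tx": -50,"ty": 0,"tz": 0,"roll": 0},
    {"jaw": 1,"tx": -50,"ty": 0,"tz": 0,"roll": 0}
  ]
}}

```text
time: 11.9
tool_pos: [0.5446, 0.3364, 0.287]
ee_rot: [0.612, 1.57, 0.59]
wrist_force: [1.0, 1.3, -0.5]
gripper_width: 0.0849
```

Run:
```python
from h import *
im=robot.camera('side');cv2.imwrite('pics/s11.png',cv2.resize(im[90:210,220:350],None,fx=4.5,fy=4.5,interpolation=3)[:,:,::-1])
im=robot.camera('wrist');cv2.imwrite('pics/w11.png',im[:,:,::-1])
go([.46,-.085,.29])
```

```text
t 12.0 p [0.5464 0.3374 0.2912] jaw az 88.74 z az -1.26 down [ 0.008  0.005 -1.   ] F [ 0.63  0.92 -0.03] w 0.0854 q [0.55 0.55 0.67 1.68 0.   0.58]
shift mm (tool axes): [  -1.4 -424.2  -77.1]
```

View pics/s11.png

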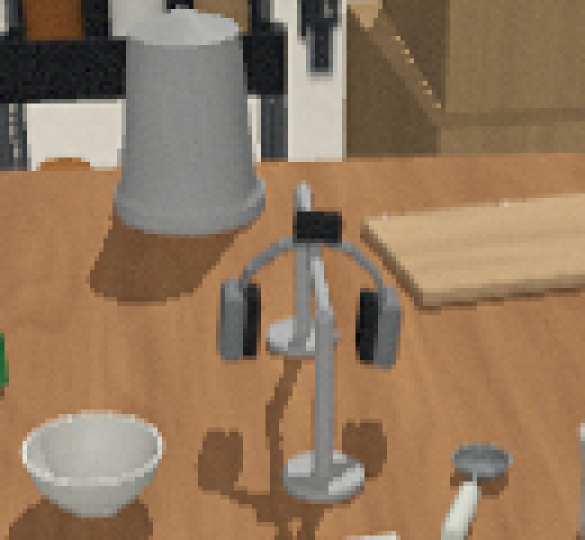

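View pics/w11.png

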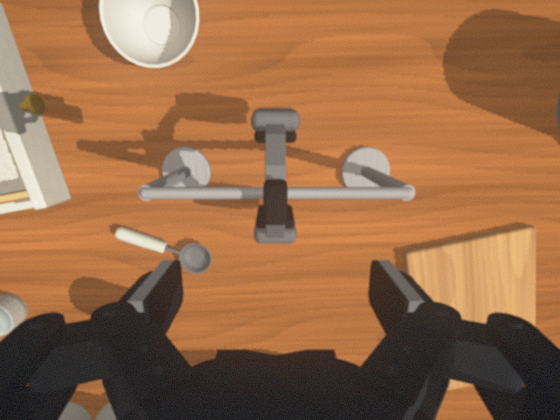

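Emit:
{"op": "servo_tool", "data": {
  "series": [
    {"jaw": 1,"tx": 0,"ty": -30,"tz": -5.5,"roll": 0},
    {"jaw": 1,"tx": 0,"ty": -49,"tz": -9,"roll": 0},
    {"jaw": 1,"tx": 0,"ty": -49,"tz": -9,"roll": 0},
    {"jaw": 1,"tx": 0,"ty": -49,"tz": -9,"roll": 0},
    {"jaw": 1,"tx": 0,"ty": -49,"tz": -9,"roll": 0},
    {"jaw": 1,"tx": 0,"ty": -49,"tz": -9,"roll": 0},
    {"jaw": 1,"tx": 0,"ty": -49,"tz": -9,"roll": 0},
    {"jaw": 1,"tx": 0,"ty": -49,"tz": -9,"roll": 0}
  ]
}}

```text
time: 13.0
tool_pos: [0.4678, -0.0363, 0.2853]
ee_rot: [-0.12, 1.57, -0.142]
wrist_force: [0.1, -0.1, 0.9]
gripper_width: 0.0855
```

Emit:
{"op": "servo_tool", "data": {
  "series": [
    {"jaw": 1,"tx": 0,"ty": -30,"tz": -5.5,"roll": 0},
    {"jaw": 1,"tx": 0,"ty": -20,"tz": -3,"roll": 5},
    {"jaw": 1,"tx": 0,"ty": 0,"tz": 0,"roll": 10},
    {"jaw": 1,"tx": 0,"ty": 0,"tz": 0,"roll": 10},
    {"jaw": 1,"tx": 0,"ty": 0,"tz": 0,"roll": 10},
    {"jaw": 1,"tx": 0,"ty": 0,"tz": 0,"roll": 10},
    {"jaw": 1,"tx": 0,"ty": 0,"tz": 0,"roll": 10},
    {"jaw": 1,"tx": 0,"ty": 0,"tz": 0,"roll": 10}
  ]
}}

```text
time: 14.0
tool_pos: [0.4587, -0.0847, 0.2852]
ee_rot: [0.896, 1.57, -0.266]
wrist_force: [0.1, -0.0, 0.6]
gripper_width: 0.0853
```

Emit:
{"op": "servo_tool", "data": {
  "series": [
    {"jaw": 1,"tx": 20,"ty": 0,"tz": 0,"roll": 10},
    {"jaw": 1,"tx": 20,"ty": 0,"tz": 0,"roll": 6.3},
    {"jaw": 1,"tx": 0,"ty": 0,"tz": 0,"roll": 0},
    {"jaw": 1,"tx": 0,"ty": 0,"tz": 0,"roll": 0}
  ]
}}

```text
time: 14.5
tool_pos: [0.459, -0.0847, 0.2457]
ee_rot: [1.263, 1.57, -0.175]
wrist_force: [-0.3, 1.1, -0.2]
gripper_width: 0.0853
```

Run:
```python
from h import *
status()
im=robot.camera('wrist');cv2.imwrite('pics/w12.png',im[:,:,::-1])
im=robot.camera('side');cv2.imwrite('pics/s12.png',cv2.resize(im[90:270,180:380],None,fx=3.3,fy=3.3,interpolation=3)[:,:,::-1])
```

```text
t 14.5 p [ 0.459  -0.0847  0.2457] jaw az 7.6 z az -82.4 down [ 0.001 -0.    -1.   ] F [-0.3   1.1  -0.18] w 0.0853 q [-0.18  0.14 -0.03  1.4   0.    1.26]
```

View pics/w12.png

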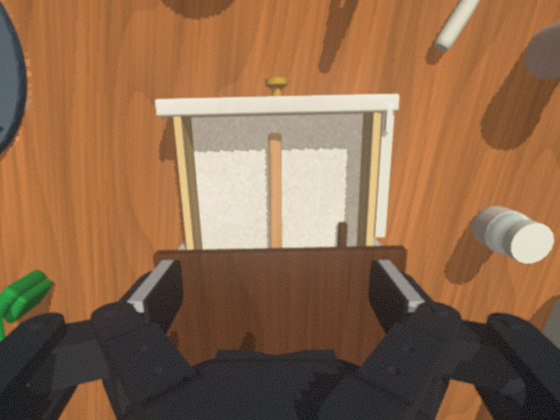

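View pics/s12.png

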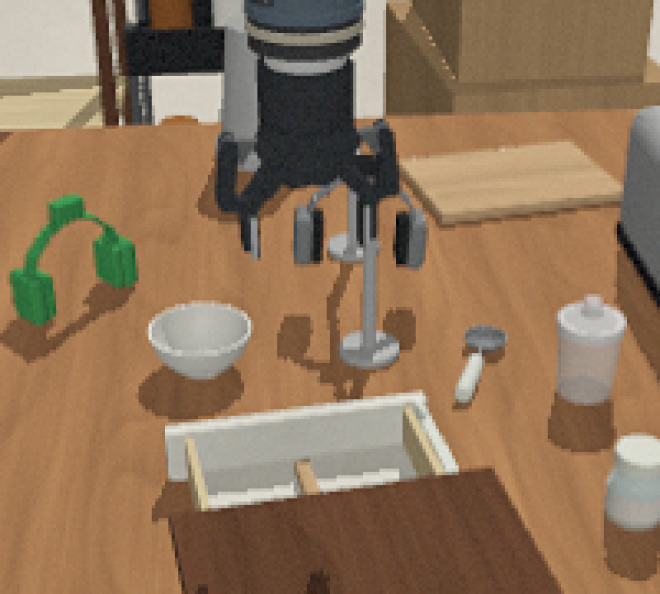

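Run:
```python
from h import *
np.set_printoptions(precision=4,suppress=True)
s,R=status();W=pose('wrist',s);t=s['tool_pos']
f=lambda P:((P-t)@R*1000).round(1)
im=robot.camera('wrist');cv2.imwrite('pics/w12c.png',cv2.resize(im[80:260,200:360],None,fx=4,fy=3.3,interpolation=3)[:,:,::-1])
P=onz(W,[(275,138),(276,245)],.026);print('handle',P,f(P))
P=onz(W,[(158,113),(398,109)],.06);print('panel',P,f(P))
P=onz(W,[(155,250),(405,247)],.084);print('wt edge',P,f(P))
T=pose('top')
```

```text
t 14.6 p [ 0.4592 -0.0847  0.2457] jaw az 7.55 z az -82.45 down [ 0.001 -0.    -1.   ] F [-0.12  0.31 -0.02] w 0.0852 q [-0.18  0.14 -0.03  1.4   0.    1.26]
handle [[ 0.4528 -0.0323  0.026 ]
 [ 0.4722 -0.1684  0.026 ]] [[219.6   0.3 -52.9]
 [219.7   1.7  84.6]]
panel [[ 0.3243 -0.0215  0.06  ]
 [ 0.5796  0.0166  0.06  ]] [[ 185.5 -125.6  -80.4]
 [ 185.8  132.5  -84.7]]
wt edge [[ 0.3346 -0.1698  0.084 ]
 [ 0.6133 -0.1293  0.084 ]] [[ 161.5 -134.9   67.9]
 [ 161.9  146.8   64.4]]
```

View pics/w12c.png

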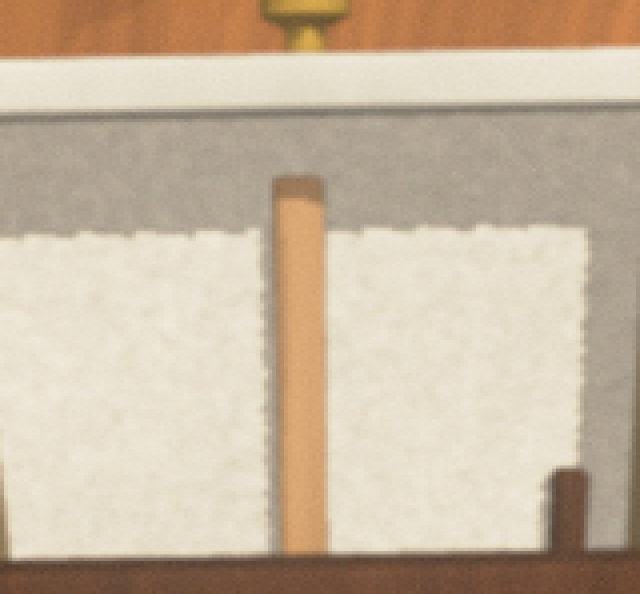

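Emit:
{"op": "servo_tool", "data": {
  "series": [
    {"jaw": 1,"tx": 30,"ty": 0.5,"tz": -8,"roll": 0.5},
    {"jaw": 1,"tx": 45,"ty": 0,"tz": 0,"roll": 0},
    {"jaw": 1,"tx": 45,"ty": 0,"tz": 0,"roll": 0},
    {"jaw": 1,"tx": 45,"ty": 0,"tz": 0,"roll": 0},
    {"jaw": 0.7,"tx": 40,"ty": 0,"tz": 0,"roll": 0},
    {"jaw": 0.5,"tx": 25,"ty": 0,"tz": 0,"roll": 0},
    {"jaw": 0.5,"tx": 0,"ty": 0,"tz": 0,"roll": 0},
    {"jaw": 0.5,"tx": 0,"ty": 0,"tz": 0,"roll": 0}
  ],
  "force": 40
}}

```text
time: 15.65
tool_pos: [0.4591, -0.0768, 0.0159]
ee_rot: [1.289, 1.569, -0.16]
wrist_force: [0.7, -0.4, -0.2]
gripper_width: 0.0421
```

Run:
```python
from h import *
s,R=status()
im=robot.camera('wrist');cv2.imwrite('pics/w13.png',im[:,:,::-1])
im=robot.camera('side');cv2.imwrite('pics/s13.png',cv2.resize(im[170:270,220:340],None,fx=5,fy=5,interpolation=3)[:,:,::-1])
```

```text
t 15.65 p [ 0.4591 -0.0768  0.0159] jaw az 6.97 z az -83.03 down [ 0.001 -0.    -1.   ] F [ 0.74 -0.39 -0.24] w 0.0421 q [-0.17  0.27 -0.47  0.82  0.    1.28]
```

View pics/w13.png

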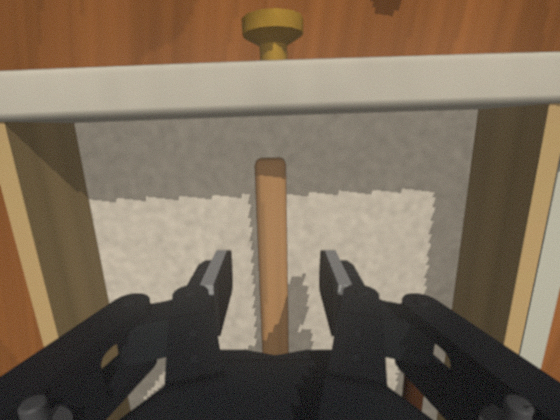

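View pics/s13.png

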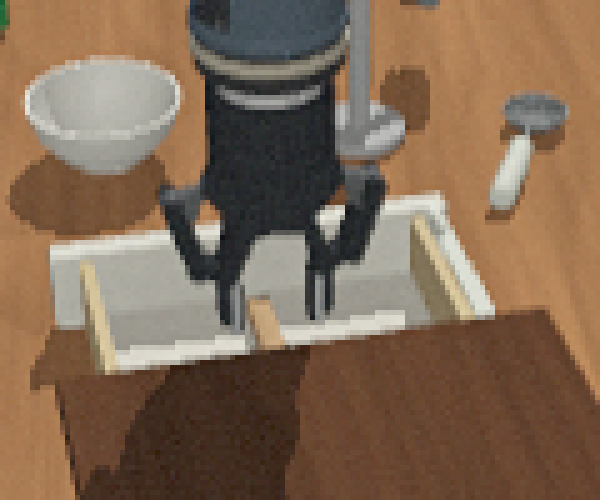

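Emit:
{"op": "servo_tool", "data": {
  "series": [
    {"jaw": 0.4,"tx": 8,"ty": -0.7,"tz": 0,"roll": 0},
    {"jaw": 0.3,"tx": 4,"ty": 0,"tz": 0,"roll": 0},
    {"jaw": 0.3,"tx": 0,"ty": 0,"tz": 0,"roll": 0},
    {"jaw": 0.3,"tx": 0,"ty": 0,"tz": 0,"roll": 0}
  ],
  "force": 30
}}

```text
time: 16.25
tool_pos: [0.4575, -0.0768, 0.0027]
ee_rot: [-1.742, 1.571, 3.092]
wrist_force: [-0.3, 0.1, 0.6]
gripper_width: 0.0256
```

Run:
```python
from h import *
s,R=status()
im=robot.camera('wrist');cv2.imwrite('pics/w14.png',cv2.resize(im[130:360,180:380],None,fx=3,fy=2.6,interpolation=3)[:,:,::-1])
im=robot.camera('side');cv2.imwrite('pics/s14.png',cv2.resize(im[210:250,240:310],None,fx=10,fy=10,interpolation=3)[:,:,::-1])
```

```text
t 16.25 p [ 0.4575 -0.0768  0.0027] jaw az 6.94 z az -83.06 down [-0.  0. -1.] F [-0.27  0.09  0.57] w 0.0256 q [-0.17  0.29 -0.49  0.79 -0.    1.28]
```

View pics/w14.png

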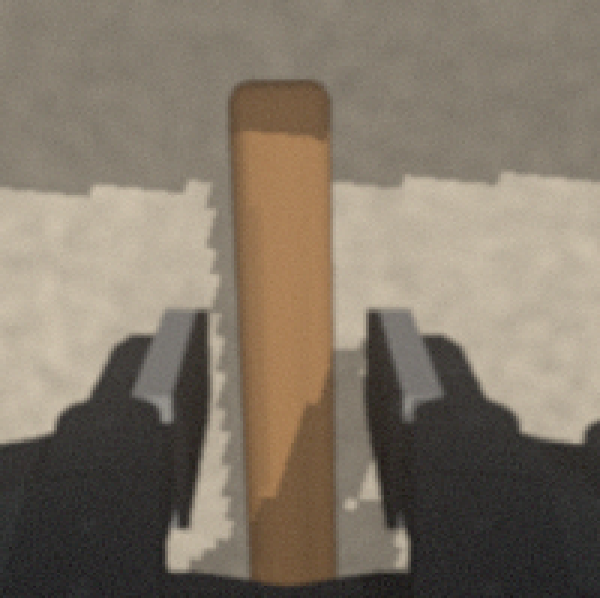

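View pics/s14.png

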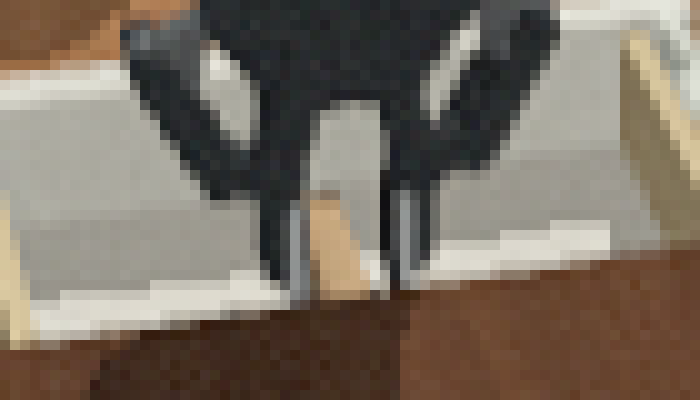

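Emit:
{"op": "servo_tool", "data": {
  "series": [
    {"jaw": 0.3,"tx": 6,"ty": -1,"tz": 0,"roll": 0},
    {"jaw": 0.3,"tx": 0,"ty": 0,"tz": 0,"roll": 0},
    {"jaw": 0,"tx": 0,"ty": 0,"tz": 0,"roll": 0},
    {"jaw": 0,"tx": 0,"ty": 0,"tz": 0,"roll": 0},
    {"jaw": 0,"tx": 0,"ty": 0,"tz": 0,"roll": 0}
  ],
  "force": 20
}}

```text
time: 16.98
tool_pos: [0.4565, -0.0768, -0.0033]
ee_rot: [-1.724, 1.571, 3.109]
wrist_force: [-0.0, 0.3, -0.5]
gripper_width: 0.0149
```

Emit:
{"op": "servo_tool", "data": {
  "series": [
    {"jaw": 0,"tx": -8,"ty": 0,"tz": 0,"roll": 0},
    {"jaw": 0,"tx": -10,"ty": 0,"tz": 0,"roll": 0},
    {"jaw": 0,"tx": 0,"ty": 0,"tz": 0,"roll": 0}
  ]
}}

```text
time: 17.35
tool_pos: [0.4574, -0.077, 0.0158]
ee_rot: [1.302, 1.569, -0.148]
wrist_force: [0.5, -0.5, -0.4]
gripper_width: 0.0152
```

Run:
```python
from h import *
s,R=status(); print(s['torque'])
im=robot.camera('wrist');cv2.imwrite('pics/w15.png',im[:,:,::-1])
im=robot.camera('side');cv2.imwrite('pics/s15.png',cv2.resize(im[190:260,230:330],None,fx=7,fy=7,interpolation=3)[:,:,::-1])
```

```text
t 17.35 p [ 0.4574 -0.077   0.0158] jaw az 6.95 z az -83.05 down [ 0.002 -0.    -1.   ] F [ 0.48 -0.52 -0.38] w 0.0152 q [-0.17  0.27 -0.48  0.82  0.    1.28]
[0.08839743 0.03632538 0.01481252]
```

View pics/w15.png

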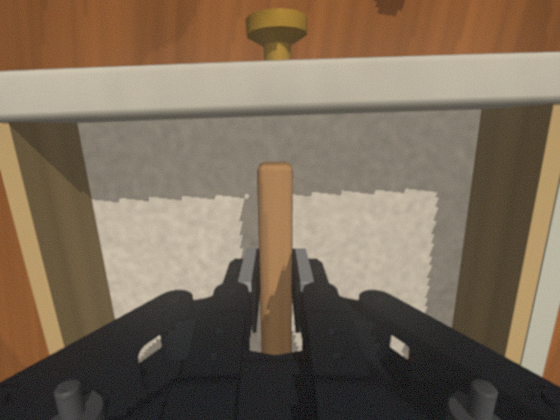

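View pics/s15.png

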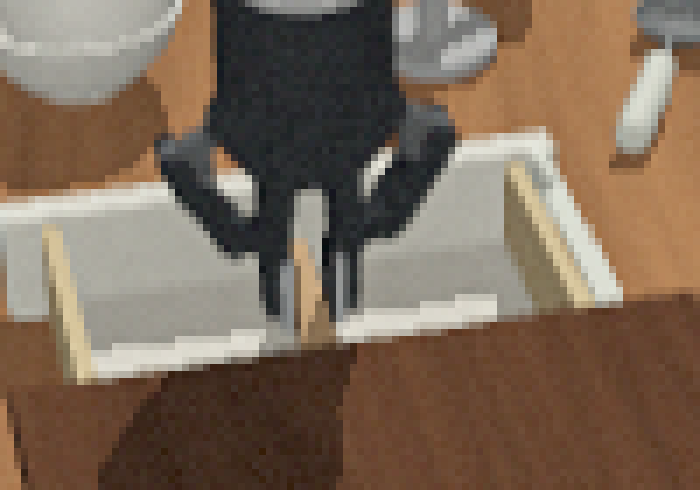

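Emit:
{"op": "servo_tool", "data": {
  "series": [
    {"jaw": 0,"tx": -10,"ty": 0,"tz": 0,"roll": 0},
    {"jaw": 0,"tx": -10,"ty": 0,"tz": 0,"roll": 0},
    {"jaw": 0,"tx": -5,"ty": 0,"tz": 0,"roll": 0},
    {"jaw": 0,"tx": 0,"ty": 0,"tz": 0,"roll": 0}
  ]
}}

```text
time: 17.95
tool_pos: [0.4569, -0.0769, 0.0402]
ee_rot: [1.266, 1.57, -0.183]
wrist_force: [0.3, 0.2, 0.4]
gripper_width: 0.0151
```

Run:
```python
from h import *
s,R=status(); print(s['torque'])
```

```text
t 17.95 p [ 0.4569 -0.0769  0.0402] jaw az 6.94 z az -83.06 down [ 0.001 -0.    -1.   ] F [0.31 0.17 0.37] w 0.0151 q [-0.17  0.24 -0.44  0.89 -0.    1.28]
[0.11696502 0.03535387 0.03037429]
```

Emit:
{"op": "servo_tool", "data": {
  "series": [
    {"jaw": 0,"tx": -6,"ty": 0,"tz": 0,"roll": 0},
    {"jaw": 0,"tx": -5,"ty": 0,"tz": 0,"roll": 0},
    {"jaw": 0,"tx": 0,"ty": 0,"tz": 0,"roll": 0}
  ]
}}

```text
time: 18.32
tool_pos: [0.4567, -0.0769, 0.051]
ee_rot: [1.473, 1.57, 0.023]
wrist_force: [-0.1, -0.3, -1.6]
gripper_width: 0.0151
```

Run:
```python
from h import *
s,R=status(); print(s['torque'])
im=robot.camera('wrist');cv2.imwrite('pics/w16.png',im[:,:,::-1])
im=robot.camera('side');cv2.imwrite('pics/s16.png',cv2.resize(im[190:260,230:330],None,fx=7,fy=7,interpolation=3)[:,:,::-1])
```

```text
t 18.32 p [ 0.4567 -0.0769  0.051 ] jaw az 6.95 z az -83.05 down [ 0.  0. -1.] F [-0.07 -0.31 -1.6 ] w 0.0151 q [-0.17  0.23 -0.43  0.91  0.    1.28]
[ 0.14915858  0.07903186 -0.05313283]
```

View pics/w16.png

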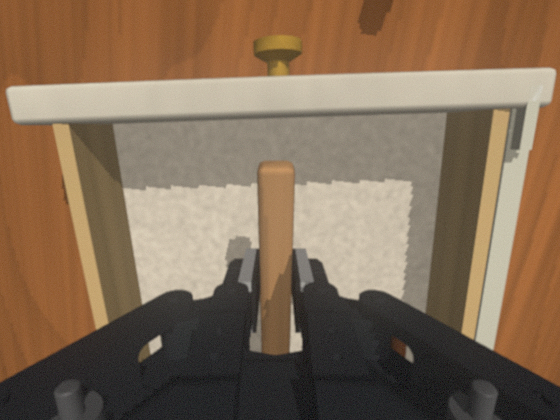

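View pics/s16.png

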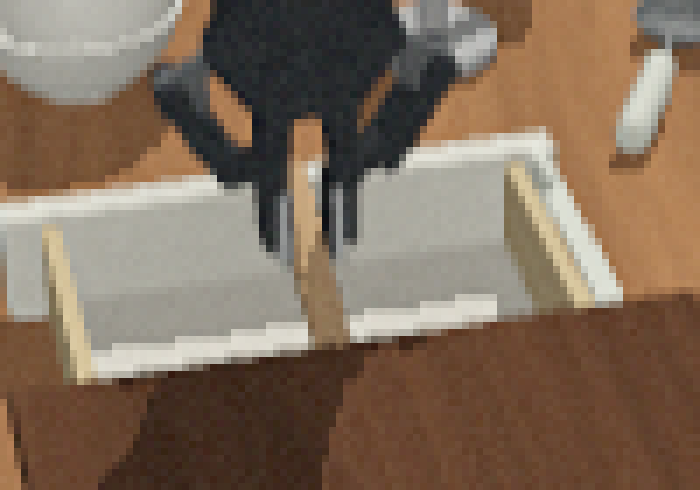

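Run:
```python
from h import *
np.set_printoptions(precision=4,suppress=True)
s,R=status(); t=s['tool_pos'];S=pose('side');W=pose('wrist',s)
n=R[:,1]
for cam,px in ((S,[(307,130),(312,200),(316,250),(322,300),(330,345)]),):
    px=[(a/7+230,b/7+190) for a,b in px]
    o,r=ray(cam,px); P=o+r*(((t-o)@n)/(r@n))[:,None]; print('side top-centreline (tool x,y,z mm; world z)',((P-t)@R*1000).round(1),P[:,2])
for x in (-40,-35,-30,-25,-20,-15): print(x,proj(W,[t+R@np.array([x,0,-45])/1000])[0].round(1), 'w',np.diff(proj(W,[t+R@np.array([x,-8,-45])/1000,t+R@np.array([x,8,-45])/1000]),axis=0)[0,0].round(1))
```

```text
t 18.43 p [ 0.4565 -0.0768  0.0507] jaw az 6.95 z az -83.05 down [ 0.  0. -1.] F [-0.36  0.27 -1.75] w 0.0154 q [-0.17  0.23 -0.43  0.91  0.    1.28]
side top-centreline (tool x,y,z mm; world z) [[-92.7   0.   13.1]
 [-63.1   0.   21.7]
 [-42.3   0.   29. ]
 [-24.9   0.   41.2]
 [-13.8  -0.   58.3]] [0.1433 0.1137 0.093  0.0756 0.0645]
-40 [274.  181.2] w 39.2
-35 [274.1 179.2] w 37.8
-30 [274.1 177.3] w 36.4
-25 [274.1 175.6] w 35.2
-20 [274.2 174. ] w 34.0
-15 [274.2 172.4] w 33.0
```

Emit:
{"op": "servo_tool", "data": {
  "series": [
    {"jaw": 0,"tx": -5,"ty": 0,"tz": 0,"roll": 0},
    {"jaw": 0,"tx": -5,"ty": 0,"tz": 0,"roll": 0},
    {"jaw": 0,"tx": 0,"ty": 0,"tz": 0,"roll": 0}
  ]
}}

```text
time: 18.8
tool_pos: [0.4562, -0.0768, 0.0605]
ee_rot: [-1.794, 1.57, 3.04]
wrist_force: [1.8, -0.3, -13.2]
gripper_width: 0.0151
```

Run:
```python
from h import *
s,R=status(); print(s['torque'])
im=robot.camera('wrist');cv2.imwrite('pics/w17.png',im[:,:,::-1])
im=robot.camera('top');cv2.imwrite('pics/t17.png',cv2.resize(im[150:300,220:400],None,fx=4,fy=4,interpolation=3)[:,:,::-1])
```

```text
t 18.8 p [ 0.4562 -0.0768  0.0605] jaw az 6.95 z az -83.05 down [-0.001  0.    -1.   ] F [  1.76  -0.31 -13.25] w 0.0151 q [-0.17  0.22 -0.41  0.94 -0.    1.28]
[-0.05360791 -0.26644221 -0.01388776]
```

View pics/w17.png

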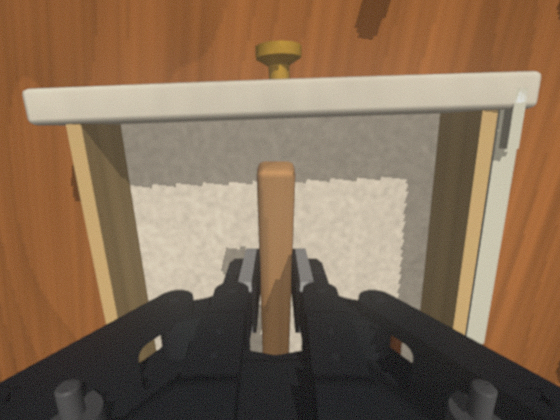

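View pics/t17.png

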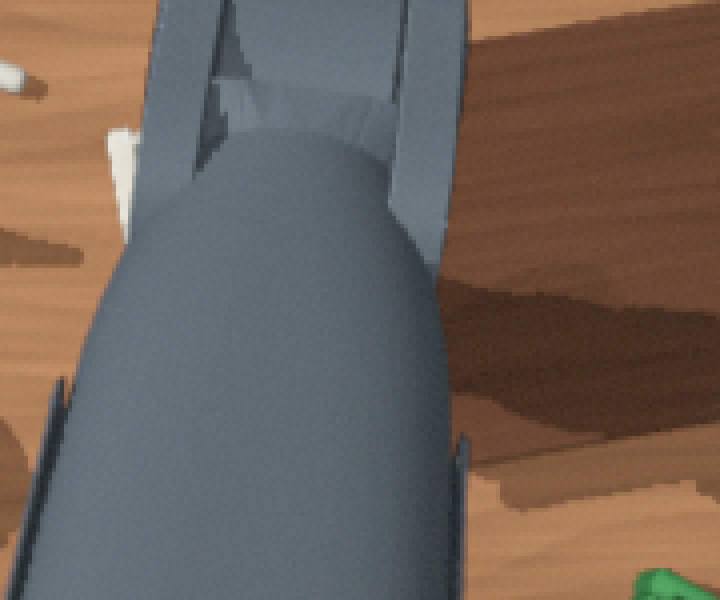

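Run:
```python
import cv2,numpy as np
ims=[cv2.imread(f'pics/w{k}.png')[140:350,225:330] for k in (15,16,17)]
cv2.imwrite('pics/cmp.png',cv2.resize(np.hstack(ims),None,fx=2.5,fy=2.5,interpolation=3))
```

```text
(no output)
```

View pics/cmp.png

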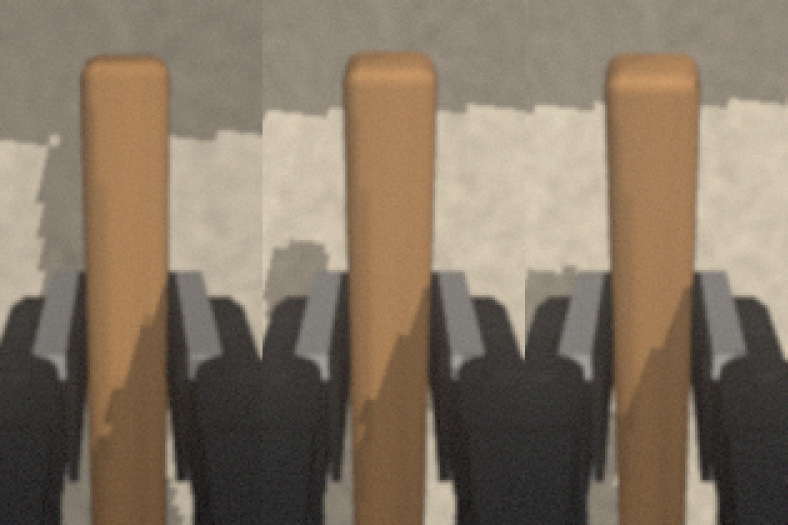

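Emit:
{"op": "servo_tool", "data": {
  "series": [
    {"jaw": 0,"tx": 2,"ty": 0,"tz": -3,"roll": 0},
    {"jaw": 0,"tx": -1,"ty": 0,"tz": -8,"roll": 0},
    {"jaw": 0,"tx": -2,"ty": 0,"tz": -10,"roll": 0},
    {"jaw": 0,"tx": -2.4,"ty": 0,"tz": -10,"roll": 0},
    {"jaw": 0,"tx": -2.4,"ty": 0,"tz": -10,"roll": 0},
    {"jaw": 0,"tx": 0,"ty": 0,"tz": 0,"roll": 0}
  ]
}}

```text
time: 19.65
tool_pos: [0.4517, -0.0354, 0.0668]
ee_rot: [1.526, 1.57, 0.078]
wrist_force: [-0.8, 0.6, -0.8]
gripper_width: 0.015
```

Run:
```python
from h import *
s,R=status(); print(s['torque'])
im=robot.camera('wrist');cv2.imwrite('pics/w18.png',im[:,:,::-1])
im=robot.camera('side');cv2.imwrite('pics/s18.png',cv2.resize(im[170:270,220:340],None,fx=5,fy=5,interpolation=3)[:,:,::-1])
```

```text
t 19.65 p [ 0.4517 -0.0354  0.0668] jaw az 7.01 z az -82.99 down [ 0.  0. -1.] F [-0.8   0.57 -0.75] w 0.015 q [-0.08  0.2  -0.43  0.95  0.    1.37]
[ 0.13362015 -0.02577825  0.02875428]
```

View pics/w18.png

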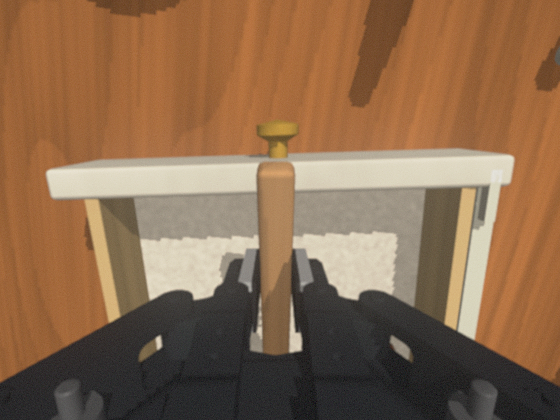

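View pics/s18.png

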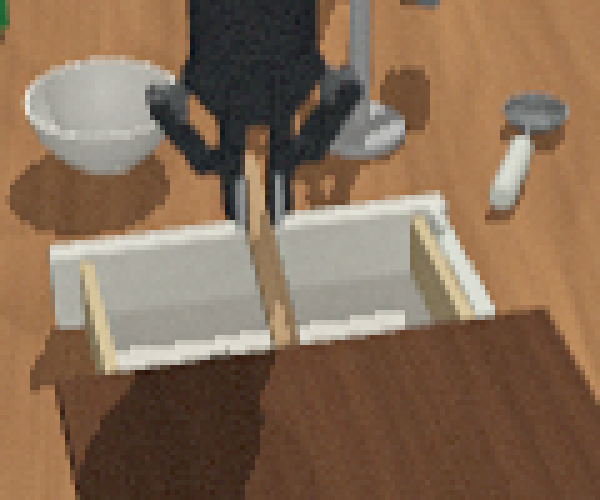

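Emit:
{"op": "servo_tool", "data": {
  "series": [
    {"jaw": 0,"tx": -3,"ty": 0,"tz": -10,"roll": 0},
    {"jaw": 0,"tx": -4.5,"ty": 0,"tz": -16,"roll": 0},
    {"jaw": 0,"tx": -4.5,"ty": 0,"tz": -16,"roll": 0},
    {"jaw": 0,"tx": -4.5,"ty": 0,"tz": -16,"roll": 0},
    {"jaw": 0,"tx": -4.5,"ty": 0,"tz": -16,"roll": 0},
    {"jaw": 0,"tx": -4.5,"ty": 0,"tz": -16,"roll": 0},
    {"jaw": 0,"tx": -3,"ty": 0,"tz": -10,"roll": 0},
    {"jaw": 0,"tx": 0,"ty": 0,"tz": 0,"roll": 0}
  ],
  "force": 45
}}

```text
time: 20.75
tool_pos: [0.4395, 0.0637, 0.0952]
ee_rot: [1.319, 1.571, -0.13]
wrist_force: [0.0, -0.2, -1.7]
gripper_width: 0.0141
```

Run:
```python
from h import *
s,R=status(); print(s['torque'])
im=robot.camera('wrist');cv2.imwrite('pics/w19.png',im[:,:,::-1])
im=robot.camera('side');cv2.imwrite('pics/s19.png',cv2.resize(im[120:270,200:360],None,fx=4,fy=4,interpolation=3)[:,:,::-1])
```

```text
t 20.75 p [0.4395 0.0637 0.0952] jaw az 7.01 z az -82.99 down [ 0. -0. -1.] F [ 0.02 -0.21 -1.73] w 0.0141 q [ 0.14  0.15 -0.4   1.02 -0.    1.59]
[0.07447254 0.03275144 0.03222516]
```

View pics/w19.png

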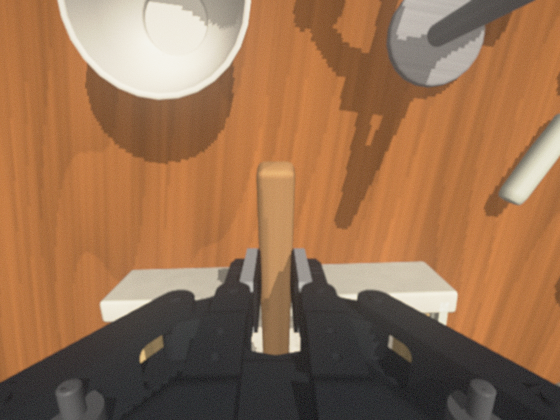

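View pics/s19.png

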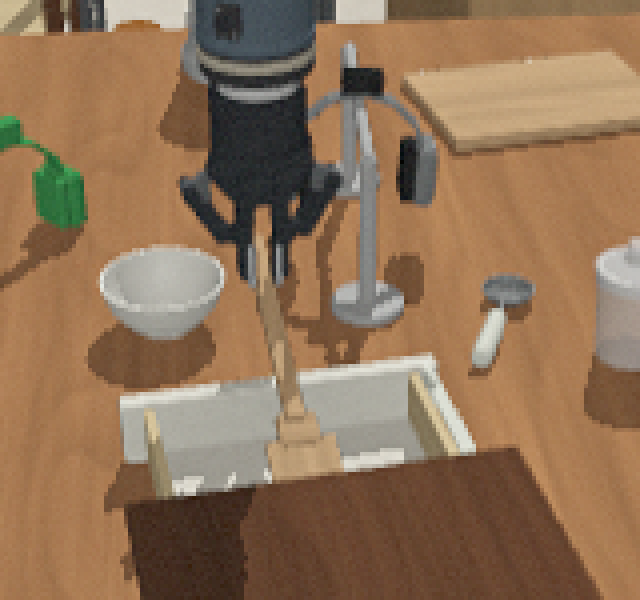

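Emit:
{"op": "servo_tool", "data": {
  "series": [
    {"jaw": 0,"tx": -4,"ty": 0,"tz": -14,"roll": 0},
    {"jaw": 0,"tx": -4.5,"ty": 0,"tz": -16,"roll": 0},
    {"jaw": 0,"tx": -5,"ty": 0,"tz": -16,"roll": 0},
    {"jaw": 0,"tx": -4,"ty": 0,"tz": -12,"roll": 0},
    {"jaw": 0,"tx": 0,"ty": 0,"tz": 0,"roll": 0}
  ]
}}

```text
time: 21.48
tool_pos: [0.4325, 0.1216, 0.1128]
ee_rot: [1.656, 1.57, 0.208]
wrist_force: [-0.7, -0.5, -0.2]
gripper_width: 0.0138
```

Run:
```python
from h import *
s,R=status(); print(s['torque'])
im=robot.camera('side');cv2.imwrite('pics/s20.png',cv2.resize(im[120:270,200:360],None,fx=4,fy=4,interpolation=3)[:,:,::-1])
```

```text
t 21.48 p [0.4325 0.1216 0.1128] jaw az 7.04 z az -82.96 down [ 0.001  0.    -1.   ] F [-0.7  -0.5  -0.24] w 0.0138 q [ 0.27  0.15 -0.36  1.06 -0.    1.72]
[ 0.10661424  0.02304471 -0.02375387]
```

View pics/s20.png

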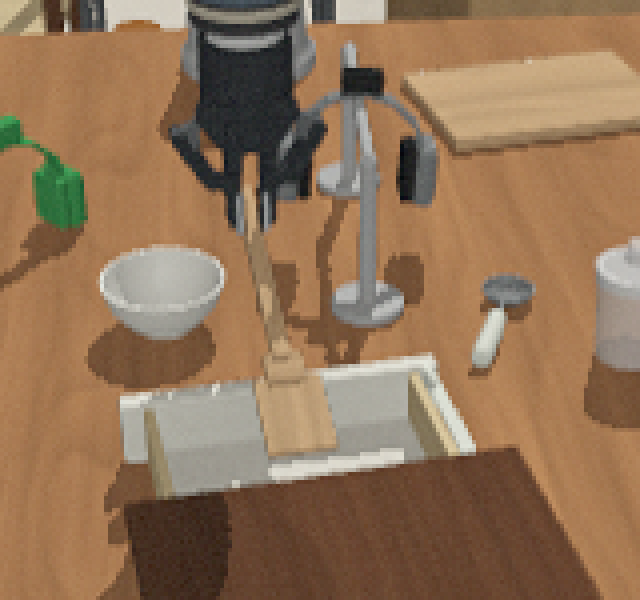

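Emit:
{"op": "servo_tool", "data": {
  "series": [
    {"jaw": 0,"tx": -15,"ty": 0,"tz": 0,"roll": 0},
    {"jaw": 0,"tx": -30,"ty": 0,"tz": 0,"roll": 0},
    {"jaw": 0,"tx": -35,"ty": 0,"tz": 0,"roll": 0},
    {"jaw": 0,"tx": -35,"ty": 0,"tz": 0,"roll": 0},
    {"jaw": 0,"tx": -35,"ty": 0,"tz": 0,"roll": 0},
    {"jaw": 0,"tx": -20,"ty": 0,"tz": 0,"roll": 0},
    {"jaw": 0,"tx": -10,"ty": 0,"tz": 0,"roll": 0},
    {"jaw": 0,"tx": 0,"ty": 0,"tz": 0,"roll": 0}
  ]
}}

```text
time: 22.52
tool_pos: [0.4327, 0.1205, 0.2924]
ee_rot: [1.236, 1.571, -0.214]
wrist_force: [0.3, 0.3, -1.6]
gripper_width: 0.0138
```

Emit:
{"op": "servo_tool", "data": {
  "series": [
    {"jaw": 0,"tx": 0,"ty": 0,"tz": 0,"roll": 0},
    {"jaw": 0,"tx": 0,"ty": 0,"tz": 0,"roll": 0},
    {"jaw": 0,"tx": 0,"ty": 0,"tz": 0,"roll": 0},
    {"jaw": 0,"tx": 0,"ty": 0,"tz": 0,"roll": 0}
  ]
}}

```text
time: 23.02
tool_pos: [0.4324, 0.1207, 0.2924]
ee_rot: [-1.31, 1.571, -2.76]
wrist_force: [0.2, 0.5, -0.9]
gripper_width: 0.0136
```

Run:
```python
from h import *
s,R=status(); print(s['torque'])
im=robot.camera('side');cv2.imwrite('pics/s21.png',im[:,:,::-1])
im=robot.camera('side');cv2.imwrite('pics/s21c.png',cv2.resize(im[60:270,180:370],None,fx=3,fy=2.8,interpolation=3)[:,:,::-1])
im=robot.camera('top');cv2.imwrite('pics/t21.png',im[:,:,::-1])
```

```text
t 23.02 p [0.4324 0.1207 0.2924] jaw az 6.95 z az -83.05 down [-0. -0. -1.] F [ 0.22  0.46 -0.92] w 0.0136 q [ 0.27  0.11  0.05  1.51 -0.    1.72]
[ 0.04510198 -0.04338652 -0.02426076]
```

View pics/s21c.png

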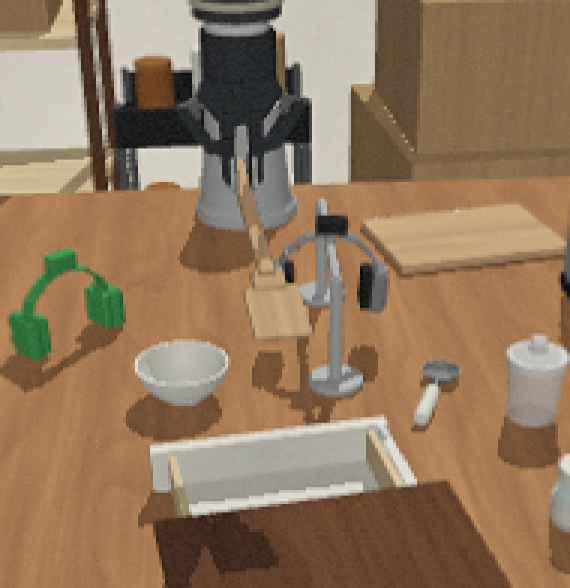

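View pics/t21.png

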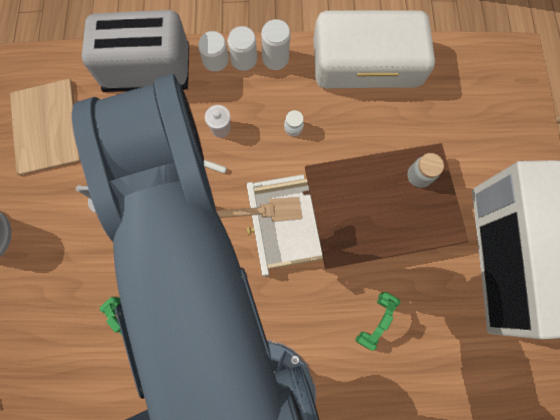

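Run:
```python
from h import *
print(tri([pose('top'),pose('side')],[(301,208.5),(180+283/3,60+338/2.8)]))
b=cv2.imread('pics/top0.png').astype(int);a=cv2.imread('pics/t21.png').astype(int)
for n,(r0,r1,c0,c1) in dict(beaker=(100,140,200,235),food=(108,140,280,308),jar=(145,195,400,450)).items(): print(n,abs(a-b)[r0:r1,c0:c1].mean().round(2))
s0=cv2.imread('pics/side0.png').astype(int);s1=cv2.imread('pics/s21.png').astype(int)
for n,(r0,r1,c0,c1) in dict(bowl=(180,210,222,260),spoon=(185,215,315,335),beaker=(175,215,345,372)).items(): print(n,abs(s1-s0)[r0:r1,c0:c1].mean().round(2))
robot.camera('side');status()
```

```text
(array([ 0.45825626, -0.10455408,  0.24339484]), [0.00210413013827572, 0.0021041301382755894])
beaker 1.15
food 1.08
jar 1.61
bowl 1.87
spoon 1.95
beaker 1.87
t 23.23 p [0.4325 0.1207 0.2925] jaw az 6.95 z az -83.05 down [ 0. -0. -1.] F [ 0.54  0.6  -0.3 ] w 0.0136 q [ 0.27  0.11  0.05  1.51 -0.    1.72]
```

```bash
python3 -c "
from station import robot
print(robot.close_job())"
```

```text
the job is handed in; nothing more can be done
None
```

I hung the grey ear defenders astride the middle of the towel rail and drew the spatula out through the gap by its handle. I handed in at 23 s of the 62 s allowed, with the spatula still in the gripper. No verdict was reported.

**Last checks**
- **Ear defenders:** in the last side picture they hang untouched, one cup on each side of the bar. They lean a few degrees, judged by eye only, against a limit of about 29°.
- **Spatula:** it tilted about 15° against the worktop edge before I slid it out. At the end its blade end measured about 243 mm above the counter. I didn't measure the handle end, but it's the raised end. In the pictures it touches nothing but the fingers, with the grip steady at 45 N.
- **Bystanders:** the bowl, beaker, spoon and jars look unchanged between the first and last pictures. The green look-alikes were not approached.

**What went wrong or disagreed**
- **Refused moves:** my first two move calls were rejected because their rows lacked some fields; nothing moved.
- **Missed grasp:** my first attempt on the ear defenders' pad closed on nothing, just above it. The side pictures showed the fingertips about 20 mm higher than the reported tool position. I went about 20 mm lower on the second try and allowed for it afterwards.
- **Tilt step:** I worked out that the handle end was above the drawer front with the blade still under the worktop from the lift height and the pictures. It was not measured directly.

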